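Mix a batch of beads in the clamped pot

TASK

Flip the red cam lever all the way over to lock the mixing pot in its clamp, then put all the coloured beads from the bench into the pot. With the stirring stick from the jar, its foot down near the pot's floor, stir the beads round in wide circles, at least five full turns, so that every wooden bead is well shifted from where it lay, and stand the stick back in its jar. Last, flip the lever all the way back to free the pot, keeping the beads in the pot, the pot in its place on the clamp, and the bottles, can and tape beside it undisturbed.

Things in the scene. Friction and masses are not known exactly. Their poses are not given: they have to be found in the camera images.
- clamp: plywood clamp plate fixed to the bench, 12 mm thick, y = -220 to 110 mm, 180 mm wide under the pot, 80 mm at the lever. Origin: on its underside, below the clamped pot's centre; z up. Two steel posts (24 mm thick, tops 46 mm up) on the +y side of the pot, a black jaw (80 mm wide, top 35 mm up) on its -y side, the cam lever beyond it at y = -170 mm
- lever (a joint): red cam lever on the clamp, turning about a level axis (the clamp's x). 0: free, leaning 37 degrees from upright away from the pot (to the clamp's -y); 1.30: fully locked, leaning 37 degrees towards the pot (to +y). It passes through upright at 0.65, stays where it is left, takes about 2 N at its tip, and drives the jaw 10 mm towards the pot
- lever_tip (a point): centre of the ball (20 mm) at the free end of the red lever, 85 mm from the pivot; the lever rod is 14 mm thick
- lever_pivot (a point): pivot of the lever, 48 mm above the bench, fixed to the clamp; axes as the clamp's. Its steel ears and block (50 x 50 mm) reach 60 mm up
- pot: round blue mixing pot, loose between the clamp's jaw and posts; 164 mm across its foot, 160 mm across the rim, inside 148 mm across, 70 mm high. Origin: centre of its underside (12 mm above the bench); the inner floor is 14 mm above the origin; z up, x and y level
- jar: white stick jar fixed to the bench, 70 mm across, 65 mm high, mouth 58 mm across. Origin: centre of its underside; inner floor 6 mm up
- stick: wooden stirring stick 150 mm long, standing upright in the jar at the start: square 22 x 22 mm handle (its faces look along the stick's x and y) above a 23 mm thick round foot, the lowest 45 mm. Origin: centre of the foot's flat end; z runs up along the handle
- stick_foot (a point): centre of the flat lower end of the stirring stick (same point as the stick's origin)
- wood0: pale wooden barrel bead, 28 mm across, 26 mm high, already in the pot at the start, on its end. Origin: its centre, z along the bead's hole
- wood1: pale wooden barrel bead, 28 mm across, 26 mm high, already in the pot at the start, on its end. Origin: its centre, z along the bead's hole
- wood2: pale wooden barrel bead, 28 mm across, 26 mm high, already in the pot at the start, on its end. Origin: its centre, z along the bead's hole
- bead0: orange barrel bead, 28 mm across, 26 mm high, standing on its end on the bench at the left at the start (may be absent). Origin: its centre, z along the bead's hole
- bead1: red barrel bead, 28 mm across, 26 mm high, standing on its end on the bench at the left at the start (may be absent). Origin: its centre, z along the bead's hole
- bead2: orange barrel bead, 28 mm across, 26 mm high, standing on its end on the bench at the left at the start (may be absent). Origin: its centre, z along the bead's hole
- bead3: red barrel bead, 28 mm across, 26 mm high, standing on its end on the bench at the left at the start (may be absent). Origin: its centre, z along the bead's hole
- glue: yellow glue bottle, 56 mm across, 150 mm high; not part of the job. Origin: centre of its underside
- spray: spray can, 64 mm across, 190 mm high; not part of the job. Origin: centre of its underside
- tape: yellow roll of tape lying flat, 90 mm across, 24 mm high; not part of the job. Origin: centre of its underside
- paint: small amber paint jar, 54 mm across, 70 mm high; not part of the job. Origin: centre of its underside

How it is judged:
On the way, in this order (a step that is already met when the one before it is completed fails the run):
1. the cam lever is flipped to locked (past 1.1 rad) (value of joint lever above 1.1 rad), for 0.2 s.
2. all the coloured beads present lie in the pot, let go, the lever still locked (value of joint lever above 1.1 rad and horizontal distance between each of bead0, bead1, bead2, bead3 and pot below 0.08 m and z of bead0 in the frame of pot between 0 and 0.065 m and contact force between the fingers and bead0 below 0.1 N and z of bead1 in the frame of pot between 0 and 0.065 m and contact force between the fingers and bead1 below 0.1 N and z of bead2 in the frame of pot between 0 and 0.065 m and contact force between the fingers and bead2 below 0.1 N and z of bead3 in the frame of pot between 0 and 0.065 m and contact force between the fingers and bead3 below 0.1 N), for 0.2 s.
3. stirring: the stick's foot is low in the pot (within 40 mm of the pot's underside), on its +x side (at least 13 mm out, less than 13 mm across) (z of stick_foot in the frame of pot below 0.04 m and horizontal distance between stick_foot and pot below 0.075 m and value of joint lever above 1.1 rad and x of stick_foot in the frame of pot above 0.013 m and y of stick_foot in the frame of pot between -0.013 and 0.013 m).
4. stirring: the foot, still low, is on the pot's -x side (z of stick_foot in the frame of pot below 0.04 m and horizontal distance between stick_foot and pot below 0.075 m and value of joint lever above 1.1 rad and x of stick_foot in the frame of pot below -0.013 m and y of stick_foot in the frame of pot between -0.013 and 0.013 m).
5. stirring: the foot, still low, is on the pot's +y side (z of stick_foot in the frame of pot below 0.04 m and horizontal distance between stick_foot and pot below 0.075 m and value of joint lever above 1.1 rad and y of stick_foot in the frame of pot above 0.013 m and x of stick_foot in the frame of pot between -0.013 and 0.013 m).
6. stirring: the foot, still low, is in the pot's -y half, and every wooden bead has been shifted at least 10 mm from where it lay at the start (four full circles in either direction satisfy these turns) (z of stick_foot in the frame of pot below 0.04 m and horizontal distance between stick_foot and pot below 0.075 m and value of joint lever above 1.1 rad and y of stick_foot in the frame of pot below -0.013 m and distance of each of wood0, wood1, wood2 from where it was at the start of the episode above 0.01 m).
7. the stick stands in its jar again, the lever still locked (horizontal distance between stick_foot and jar below 0.022 m and z of stick_foot in the frame of jar below 0.02 m and angle between stick's own z axis and vertical below 0.6 rad and value of joint lever above 1.1 rad), for 0.2 s.
At the end, for the whole second after the job is handed in: All beads at rest in the pot (within 80 mm of its axis, centre under 65 mm over its underside); stick standing in its jar (foot within 22 mm of the axis, 20 mm of the underside, lean under 0.6 rad); lever below 0.18 rad; pot upright, within 20 mm of its place (horizontal distance between each of wood0, wood1, wood2, bead0, bead1, bead2, bead3 and pot below 0.08 m and z of wood0 in the frame of pot between 0 and 0.065 m and linear speed of each of wood0, wood1, wood2, bead0, bead1, bead2, bead3 below 0.03 m/s and z of wood1 in the frame of pot between 0 and 0.065 m and z of wood2 in the frame of pot between 0 and 0.065 m and z of bead0 in the frame of pot between 0 and 0.065 m and z of bead1 in the frame of pot between 0 and 0.065 m and z of bead2 in the frame of pot between 0 and 0.065 m and z of bead3 in the frame of pot between 0 and 0.065 m and horizontal distance between stick_foot and jar below 0.022 m and z of stick_foot in the frame of jar below 0.02 m and angle between stick's own z axis and vertical below 0.6 rad and value of joint lever below 0.18 rad and linear speed of stick below 0.02 m/s and angle between pot's own z axis and vertical below 0.1 rad and horizontal distance between pot and clamp below 0.02 m); the robot touches nothing.
It fails at once if the stick is down in the pot while the lever is not locked (horizontal distance between stick_foot and pot below 0.07 m and z of stick_foot in the frame of pot below 0.045 m and value of joint lever below 1 rad).
It fails at once if the pot is tipped by more than 0.35 rad (angle between pot's own z axis and vertical above 0.35 rad).
It fails at once if a bottle, can or tape roll is moved by more than 40 mm (distance of any of glue, spray, tape, paint from where it was at the start of the episode above 0.04 m).
Of bead0, bead1, bead2, bead3 only 2 to 4 are there at a start; the rules pass over those that are not, and their reading is None.
At some moment in a run one of bead0, bead1, bead2, bead3 may be knocked a few centimetres aside while the robot is not near it.
It also fails if it takes over 210 s, if anything falls off the work surface, if the arm or the gripper's body presses on something with over 40 N, if the wrist force passes 120 N, or if a joint passes its speed limit or range.

ROBOT

A 6-joint arm with a two-finger parallel gripper is mounted at the origin on the work surface. World frame = base frame: x ahead of the robot, y to its left, z up, the work surface at z = 0. Lengths are in m, angles in rad, forces in N, time in s.
With the tool pointing down it reaches from about 0.35 to 0.975 m from the base axis. Payload 4.9 kg.
Tool frame: the origin (TCP) lies at the very end of the fingers, on their centre line; the grasp point (between the pads) lies 19 mm behind it (manip.hold_point_z is the distance from the TCP to the grasp point, in m); z points along the fingers, x is the direction in which the jaws open and shut, and the axes are right-handed (so a half turn about z gives the same grasp; the last joint's range is limited). The gripper opens to 85 mm and grips with 20 to 120 N. Pads are 22 mm wide; open, the fingers measure 114 mm over their backs; the gripper's body (76 mm by 85 mm) begins 54 mm behind the grasp point. The pads swing forward as they close: fully open they stand 13 mm farther back than shut.
Start: joints at [1.023, 0.053, 1.613, -0, 1.476, -0.119], TCP at [0.26, 0.568, 0.231] pointing down, gripper open.
Joint ranges: [-3.01, 3.01], [-1.01, 2.22], [0.06, 2.58], [-1.02, 4.17], [0.09, 2.62], [-3.14, 3.14]. Speed limits (rad/s): [2.57, 2.57, 3.14, 3.14, 3.14, 3.14].

INTERFACE

Orientations are given as a unit quaternion [w, x, y, z].
In Python, from plant import manip gives the robot as it stands.
- The arm moves only by the shell command python3 -m handwheel 'ROWS' [OPENING]. ROWS is JSON, a list of rows, each an object of numbers: "dx", "dy", "dz": the shift along the tool's x, y, z in m; "ax", "ay", "az": the turn, a rotation vector about the tool's x, y, z in rad. In form: [{"dx": .., "dy": .., "dz": .., "ax": .., "ay": .., "az": ..}, ...]. A call has 1 to 5 rows; each row is the pose to reach, as a shift and turn from the pose commanded when the call began, along the tool's axes at that moment; what a row does not reach only later rows make up. A row lasts 1/8 s, in which the tool goes at most 62.5 mm and 10.7 degrees, less where a joint would pass 70% of its speed; a pose out of reach is approached as far as the arm can. A call with a gripper value outside its range is refused whole. OPENING is the closure in counts, from 0 (fully open) to 255 (shut), set as the call begins (- or left out, the last holds). The fingers move at their own pace and stop on an object; the grip force is fixed at half the most. Time passes only in rows, so rows that repeat a pose let the fingers close. It gives the time, the measured TCP pose, the force and the opening at its end, in the units of the state.
- manip.state(): the state, without advancing time (a new reading comes with each control period).
- manip.grab_frame(name): name is "side" or "top" or "wrist"; returns a dict with "image" (420x560x3 uint8, blue, green, red), "z_map" (420x560 float32, m along the optical axis (not along the pixel's ray), 0 where there is no reading), "K" (3x3 intrinsics, pixels), "xyz" and "rotation" of the camera in the world. Camera axes: x right, y up, looking along -z (the intrinsics and any distortion apply to the point x, -y, -z); pixel columns grow to the right and rows downward; lengths in m; the calibration is good to about 2 mm. A picture is of the moment at which its call begins.
- manip.job_done(): hands the job in, once; it reports no verdict.
The state is a dict: "time": time; "joint_pos": joint angles; "joint_vel": joint speeds; "joint_efforts": joint torques, N m; "tool_pos": TCP position; "tool_rot": TCP orientation; "contact_force": force on the tool from outside, world axes, zero at the start; "ft_torque": the same for the moment, N m; "gripper_width": opening from 0.0 (shut) to 1.0 (fully open).
Only numpy, scipy, OpenCV 4.12 (cv2) and the standard library are available. Lean on these libraries where they do the work, as an engineer would, in place of code of your own. Each camera call takes 0.05 s, during which the arm holds its last target.

## Working session

There is one attempt and no reset: what is moved stays moved. The work goes in short steps, Python scripts to look and compute and a shell command to move; the robot and the scene stay as the last step left them, time stands still between calls to the robot, and variables do not carry over. Pictures are saved under pics/ and viewed, and the job is handed in when it is done.

```bash
ls; mkdir -p pics; cat > h.py <<'E'
import numpy as np, cv2
from plant import manip
def snap(name,fn):
    f=manip.grab_frame(name); cv2.imwrite('pics/'+fn,f['image']); np.savez('pics/'+fn[:-4]+'.npz',**{k:np.array(f[k]) for k in f}); return f
def ray(f,u,v):
    K=np.array(f['K']); d=np.array([(u-K[0,2])/K[0,0],-(v-K[1,2])/K[1,1],-1.0])
    R=np.array(f['rotation'])
    if R.shape!=(3,3):
        from scipy.spatial.transform import Rotation as Q
        R=Q.from_quat([R[1],R[2],R[3],R[0]]).as_matrix()
    return np.array(f['xyz']),R@d
def onz(f,u,v,z):
    o,d=ray(f,u,v); return o+d*(z-o[2])/d[2]
def atdepth(f,u,v):
    o,d=ray(f,u,v); return o+d*float(f['z_map'][int(round(v)),int(round(u))])
E
python3 - <<'E'
from h import *
for n in ['side','top','wrist']:
    f=snap(n,n+'0.png'); print(n,f['xyz'],f['rotation'],f['K'],[k for k in f])
print(manip.state()); print(manip.hold_point_z)
E
```

```text
pics
side [0.37254238 0.64375509 0.67322291] [-0.18429419 -0.0795554   0.38572954  0.90051058] [[401.90252158   0.         277.13008254]
 [  0.         401.90252158 210.30980192]
 [  0.           0.           1.        ]] ['image', 'z_map', 'K', 'xyz', 'rotation']
top [0.4217776  0.04550664 1.03206845] [ 0.70834919  0.07415683 -0.07267869 -0.69818335] [[449.60655189   0.         280.20044559]
 [  0.         449.60655189 218.72243251]
 [  0.           0.           1.        ]] ['image', 'z_map', 'K', 'xyz', 'rotation']
wrist [0.19170702 0.59967343 0.37248215] [ 0.83195449 -0.12469373 -0.07932811  0.53479927] [[311.64443402   0.         285.55682558]
 [  0.         311.64443402 211.40238712]
 [  0.           0.           1.        ]] ['image', 'z_map', 'K', 'xyz', 'rotation']
{'time': 0.15, 'joint_pos': array([ 1.02300251e+00,  5.32193115e-02,  1.61400107e+00,  6.77643780e-06,
        1.47604640e+00, -1.18998117e-01]), 'joint_vel': array([ 1.16630685e-03, -8.81249397e-04, -4.66189796e-03, -7.11004491e-04,
        8.47583739e-04,  7.22115318e-05]), 'joint_efforts': array([ 1.11650825e-03, -3.94241095e+01, -3.70722198e+01, -3.62251251e-05,
        4.66724756e-03, -1.52248066e-05]), 'tool_pos': array([0.25958999, 0.56798121, 0.23032329]), 'tool_rot': array([ 3.62567199e-04,  8.41360632e-01,  5.40473483e-01, -7.54472118e-04]), 'contact_force': array([ 0.5822115 ,  0.54237686, -0.22240337]), 'ft_torque': array([-0.02626989, -0.01826407,  0.01210527]), 'gripper_width': 1.0003365381087732}
0.0187
```

View pics/top0.png

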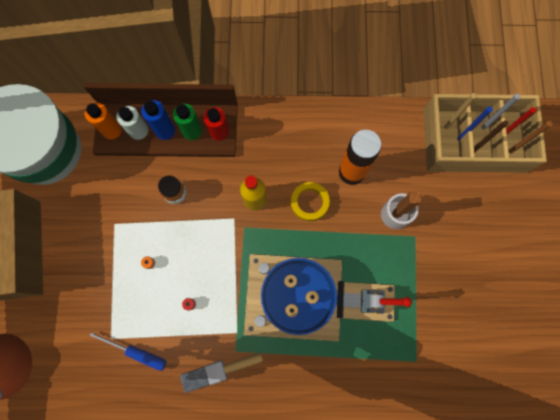

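View pics/side0.png

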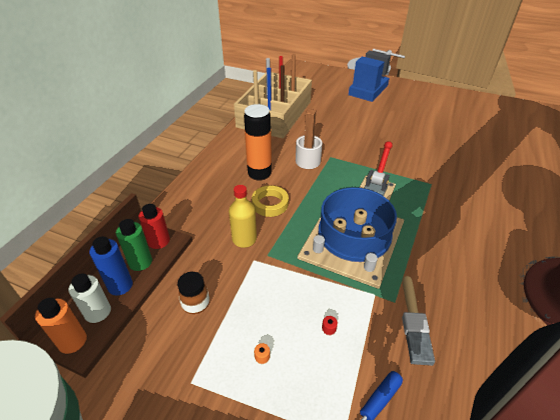

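View pics/wrist0.png

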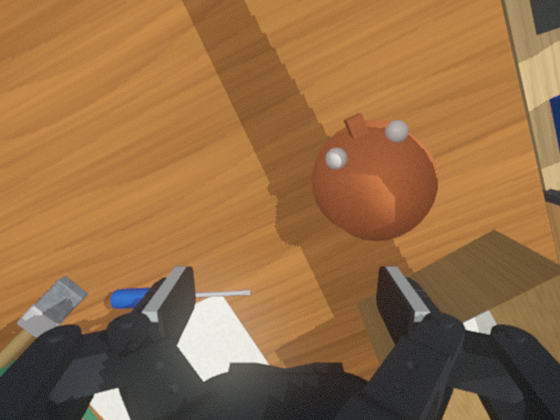

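The top view has x+ up and y+ left. It shows the orange bead at (148,262), the red bead at (188,304), the pot at about (300,296), the lever ball at (406,302), the jar at (400,211) and the stick top at (408,199). Glue, spray and tape are at (253,192), (360,155) and (310,201).

```bash
cat >> h.py <<'E'
class D(dict): pass
def load(fn): 
    z=np.load('pics/'+fn+'.npz'); return {k:z[k] for k in z.files}
def cloud(f):
    h,w=f['z_map'].shape; u,v=np.meshgrid(np.arange(w),np.arange(h))
    K=f['K']; o,_=ray(f,0,0)
    R=np.array(f['rotation'])
    if R.shape!=(3,3):
        from scipy.spatial.transform import Rotation as Q
        R=Q.from_quat([R[1],R[2],R[3],R[0]]).as_matrix()
    z=f['z_map']; P=np.stack([(u-K[0,2])/K[0,0]*z,-(v-K[1,2])/K[1,1]*z,-z],-1)
    return o+P@R.T
def mask(f,lo,hi,box=None):
    hsv=cv2.cvtColor(f['image'],cv2.COLOR_BGR2HSV); m=cv2.inRange(hsv,lo,hi)
    if box:
        b=np.zeros_like(m); u0,v0,u1,v1=box; b[v0:v1,u0:u1]=255; m&=b
    return m
E
python3 - <<'E'
from h import *
f=load('top0'); C=cloud(f)
def rep(n,m):
    P=C[m>0]; print(n,len(P),'med',np.median(P,0).round(4),'min',P.min(0).round(3),'max',P.max(0).round(3))
    return P
hz=C[...,2]
b=lambda u0,v0,u1,v1:(u0,v0,u1,v1)
def sel(box,zlo,zhi):
    m=np.zeros(hz.shape,bool);u0,v0,u1,v1=box;m[v0:v1,u0:u1]=1
    return m&(hz>zlo)&(hz<zhi)
rep('bead o',sel((135,248,162,276),.018,.04))
rep('bead r',sel((175,290,203,318),.018,.04))
for n,bx in dict(w0=(281,272,299,289),w1=(303,288,321,306),w2=(283,302,301,320)).items(): rep(n,sel(bx,.042,.06))
P=rep('rim',sel((250,250,350,345),.076,.09)); 
c,r=cv2.minEnclosingCircle((P[:,:2]*1000).astype(np.float32)); print(c,r)
rep('posts1',sel((255,262,272,275),.04,.05)); rep('post2',sel((253,315,268,330),.04,.05))
rep('jaw',sel((334,275,350,325),.025,.045))
m=mask(f,(0,150,80),(8,255,255),(380,285,420,320))|mask(f,(172,150,80),(180,255,255),(380,285,420,320)); rep('lever',m)
rep('jar',sel((375,185,425,235),.055,.072))
rep('stick',sel((375,185,425,235),.08,.2))
rep('glue',sel((235,170,275,215),.05,.2)); rep('spray',sel((335,120,390,190),.05,.25)); rep('tape',sel((285,175,335,225),.018,.04));rep('paint',sel((150,170,190,210),.05,.1))
rep('bench',sel((430,200,480,280),-1,1))
P=rep('block',sel((355,280,395,320),.05,.062))
E
```

```text
bead o 128 med [0.5309 0.3466 0.0253] min [0.518 0.334 0.018] max [0.545 0.361 0.03 ]
bead r 131 med [0.4415 0.2487 0.0257] min [0.429 0.236 0.018] max [0.453 0.264 0.03 ]
w0 128 med [0.4932 0.0239 0.0522] min [0.48  0.013 0.045] max [0.506 0.037 0.057]
w1 129 med [ 0.458  -0.0217  0.052 ] min [ 0.445 -0.035  0.044] max [ 0.471 -0.009  0.056]
w2 131 med [0.4297 0.0211 0.052 ] min [0.417 0.008 0.043] max [0.442 0.034 0.057]
rim 612 med [0.4593 0.0071 0.0818] min [ 0.381 -0.07   0.076] max [0.54  0.087 0.087]
(460.35113525390625, 7.876097679138184) 79.76563262939453
posts1 89 med [0.5196 0.0834 0.046 ] min [0.51  0.072 0.042] max [0.533 0.094 0.049]
post2 99 med [0.4077 0.0891 0.0463] min [0.395 0.078 0.042] max [0.418 0.1   0.049]
jaw 307 med [ 0.4549 -0.0878  0.0341] min [ 0.416 -0.105  0.026] max [ 0.494 -0.078  0.041]
lever 222 med [ 0.4498 -0.1907  0.103 ] min [ 0.44  -0.234 -0.   ] max [ 0.458 -0.163  0.133]
jar 292 med [ 0.6455 -0.212   0.0647] min [ 0.619 -0.255  0.055] max [ 0.689 -0.186  0.072]
stick 300 med [ 0.6509 -0.2158  0.144 ] min [ 0.643 -0.233  0.08 ] max [ 0.666 -0.209  0.161]
glue 618 med [0.6758 0.1073 0.1045] min [0.658 0.082 0.051] max [0.711 0.137 0.154]
spray 1379 med [ 0.7404 -0.1129  0.1815] min [ 0.723 -0.149  0.05 ] max [ 0.785 -0.087  0.195]
tape 665 med [ 0.6786 -0.0191  0.0242] min [ 0.635 -0.063  0.018] max [0.724 0.025 0.03 ]
paint 390 med [0.6971 0.2972 0.0695] min [0.674 0.274 0.051] max [0.722 0.322 0.073]
bench 3988 med [ 0.596  -0.3559  0.0009] min [ 0.504 -0.421 -0.006] max [ 0.692 -0.293  0.008]
block 170 med [ 0.4509 -0.1541  0.0596] min [ 0.426 -0.175  0.05 ] max [ 0.477 -0.142  0.062]
```

```bash
cat > go.py <<'E'
import sys, numpy as np
from plant import manip
from scipy.spatial.transform import Rotation as Q
# go.py x y z [yaw_deg of tool x]  -> shift in tool frame
def rel(x,y,z,yaw=None):
    s=manip.state(); q=s['tool_rot']; R=Q.from_quat([q[1],q[2],q[3],q[0]])
    d=R.inv().apply(np.array([x,y,z])-s['tool_pos'])
    cur=np.degrees(np.arctan2(*R.as_matrix()[[1,0],0]))
    rv=np.zeros(3)
    if yaw is not None:
        t=(yaw-cur+90)%180-90
        if abs(t)>0: pass
        a=np.radians(cur+t); X=[np.cos(a),np.sin(a),0]; Z=[0,0,-1]; Y=np.cross(Z,X)
        rv=(R.inv()*Q.from_matrix(np.array([X,Y,Z]).T)).as_rotvec()
    print('t %.2f tcp'%s['time'],s['tool_pos'].round(4),'yaw %.1f'%cur,'grip %.2f F'%s['gripper_width'],s['contact_force'].round(1),'j6 %.2f j1 %.2f'%(s['joint_pos'][5],s['joint_pos'][0]))
    print('  d',d.round(4),'a',rv.round(3))
a=sys.argv[1:]
yaw=None
for s in a:
    v=[float(t) for t in s.split(',')]; rel(*v)
E
python3 go.py 0.36,0.28,0.24,-3 0.448,-0.27,0.24,-3
```

```text
t 0.15 tcp [0.2596 0.568  0.2303] yaw 65.4 grip 1.00 F [ 0.6  0.5 -0.2] j6 -0.12 j1 1.02
  d [-0.2202  0.2111 -0.0094] a [1.000e-03 2.000e-03 1.194e+00]
t 0.15 tcp [0.2596 0.568  0.2303] yaw 65.4 grip 1.00 F [ 0.6  0.5 -0.2] j6 -0.12 j1 1.02
  d [-0.6838  0.5198 -0.0086] a [1.000e-03 2.000e-03 1.194e+00]
```

```bash
python3 -m handwheel '[{"dx":-0.045,"dy":0.04,"dz":-0.005,"az":0.18},{"dx":-0.09,"dy":0.085,"dz":-0.01,"az":0.36},{"dx":-0.13,"dy":0.125,"dz":-0.01,"az":0.54},{"dx":-0.175,"dy":0.17,"dz":-0.01,"az":0.72},{"dx":-0.22,"dy":0.21,"dz":-0.01,"az":0.9}]' 255; python3 go.py 0.42,0,0.24,-3 0.448,-0.27,0.24,-3
```

```text
t 0.15 tcp [0.2596 0.568  0.2303] yaw 65.4 grip 1.00 F [ 0.6  0.5 -0.2] j6 -0.12 j1 1.02
  d [-0.4499  0.382  -0.009 ] a [1.000e-03 2.000e-03 1.194e+00]
t 0.15 tcp [0.2596 0.568  0.2303] yaw 65.4 grip 1.00 F [ 0.6  0.5 -0.2] j6 -0.12 j1 1.02
  d [-0.6838  0.5198 -0.0086] a [1.000e-03 2.000e-03 1.194e+00]invalid input at $[0]: expected keys dx, dy, dz, ax, ay, az
```

```bash
python3 -m handwheel '[{"dx":-0.045,"dy":0.04,"dz":-0.005,"ax":0,"ay":0,"az":0.18},{"dx":-0.09,"dy":0.085,"dz":-0.01,"ax":0,"ay":0,"az":0.36},{"dx":-0.13,"dy":0.125,"dz":-0.01,"ax":0,"ay":0,"az":0.54},{"dx":-0.175,"dy":0.17,"dz":-0.01,"ax":0,"ay":0,"az":0.72},{"dx":-0.22,"dy":0.21,"dz":-0.01,"ax":0,"ay":0,"az":0.9}]' 255; python3 go.py 0.42,0,0.24,-3 0.448,-0.27,0.24,-3
```

```text
time: 0.78
tool_pos: [0.3596, 0.2791, 0.2411]
tool_rot: [0.0, 0.993, 0.118, 0.0]
contact_force: [0.9, -0.1, 0.0]
gripper_width: -0.004
t 0.78 tcp [0.3596 0.2791 0.2411] yaw 13.6 grip -0.00 F [ 0.9 -0.1  0. ] j6 0.26 j1 0.50
  d [-0.0067  0.2855  0.0012] a [ 0.    -0.     0.289]
t 0.78 tcp [0.3596 0.2791 0.2411] yaw 13.6 grip -0.00 F [ 0.9 -0.1  0. ] j6 0.26 j1 0.50
  d [-0.0428  0.5546  0.0012] a [ 0.    -0.     0.289]
```

Tracking is accurate. I'll continue past the pot.

```bash
python3 -m handwheel '[{"dx":0,"dy":0.06,"dz":0,"ax":0,"ay":0,"az":0.1},{"dx":0,"dy":0.12,"dz":0,"ax":0,"ay":0,"az":0.2},{"dx":-0.005,"dy":0.18,"dz":0,"ax":0,"ay":0,"az":0.289},{"dx":-0.008,"dy":0.24,"dz":0,"ax":0,"ay":0,"az":0.289},{"dx":-0.01,"dy":0.30,"dz":0,"ax":0,"ay":0,"az":0.289}]'; python3 go.py 0.448,-0.265,0.24,-3 0.448,-0.265,0.105,-3
```

```text
time: 1.4
tool_pos: [0.4214, -0.0146, 0.2413]
tool_rot: [-0.0, 1.0, -0.024, 0.0]
contact_force: [0.7, 0.0, 0.1]
gripper_width: 0.001
t 1.40 tcp [ 0.4214 -0.0146  0.2413] yaw -2.7 grip 0.00 F [0.7 0.  0.1] j6 -0.16 j1 -0.21
  d [0.0383 0.2489 0.0013] a [-0.    -0.001  0.005]
t 1.40 tcp [ 0.4214 -0.0146  0.2413] yaw -2.7 grip 0.00 F [0.7 0.  0.1] j6 -0.16 j1 -0.21
  d [0.0382 0.2489 0.1363] a [-0.    -0.001  0.005]
```

```bash
python3 - <<'E'
from h import *
# lever tip from side view
f=load('side0'); C=cloud(f)
m=mask(f,(0,150,80),(8,255,255),(365,135,400,190))|mask(f,(172,150,80),(180,255,255),(365,135,400,190))
P=C[m>0]; i=np.argsort(-P[:,2])[:20]; print(len(P),P[i].mean(0))
f=load('top0'); C=cloud(f)
m=mask(f,(0,150,80),(8,255,255),(380,285,420,320))|mask(f,(172,150,80),(180,255,255),(380,285,420,320))
P=C[m>0]; i=np.argsort(-P[:,2])[:40]; print(len(P),P[i].mean(0),P[i].max(0))
E
```

```text
216 [ 0.44583082 -0.20329384  0.12519662]
222 [ 0.44917477 -0.20560355  0.12705793] [ 0.45586768 -0.19916947  0.13310608]
```

```bash
python3 -m handwheel '[{"dx":0.01,"dy":0.06,"dz":0,"ax":0,"ay":0,"az":0},{"dx":0.02,"dy":0.12,"dz":0,"ax":0,"ay":0,"az":0},{"dx":0.03,"dy":0.18,"dz":0,"ax":0,"ay":0,"az":0},{"dx":0.037,"dy":0.24,"dz":0.02,"ax":0,"ay":0,"az":0},{"dx":0.037,"dy":0.26,"dz":0.07,"ax":0,"ay":0,"az":0}]' && python3 -m handwheel '[{"dx":0,"dy":0,"dz":0.035,"ax":0,"ay":0,"az":0},{"dx":0,"dy":0,"dz":0.067,"ax":0,"ay":0,"az":0},{"dx":0,"dy":0,"dz":0.067,"ax":0,"ay":0,"az":0}]'; python3 go.py 0.448,-0.18,0.105,-3 0.452,-0.13,0.105,-3
python3 -c "
from h import *
snap('side','side1.png')"
```

```text
time: 2.02
tool_pos: [0.4477, -0.2786, 0.1735]
tool_rot: [0.002, 1.0, -0.025, 0.003]
contact_force: [1.3, -0.4, -0.0]
gripper_width: -0.0
time: 2.4
tool_pos: [0.4441, -0.2725, 0.1009]
tool_rot: [-0.002, 1.0, -0.024, -0.003]
contact_force: [0.4, -0.1, 0.1]
gripper_width: 0.003
t 2.40 tcp [ 0.4441 -0.2725  0.1009] yaw -2.7 grip 0.00 F [ 0.4 -0.1  0.1] j6 -0.65 j1 -0.69
  d [-0.0005 -0.0926 -0.0037] a [-0.004  0.006  0.005]
t 2.40 tcp [ 0.4441 -0.2725  0.1009] yaw -2.7 grip 0.00 F [ 0.4 -0.1  0.1] j6 -0.65 j1 -0.69
  d [ 0.0011 -0.1427 -0.0035] a [-0.004  0.006  0.005]
```

View pics/side1.png

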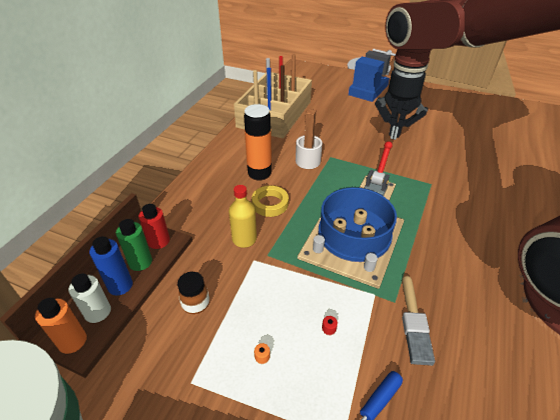

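```bash
python3 -m handwheel '[{"dx":0,"dy":-0.02,"dz":0,"ax":0,"ay":0,"az":0},{"dx":0,"dy":-0.04,"dz":0,"ax":0,"ay":0,"az":0},{"dx":0,"dy":-0.06,"dz":0,"ax":0,"ay":0,"az":0},{"dx":0,"dy":-0.08,"dz":0,"ax":0,"ay":0,"az":0},{"dx":0,"dy":-0.1,"dz":0,"ax":0,"ay":0,"az":0}]' && python3 -m handwheel '[{"dx":0,"dy":-0.01,"dz":0,"ax":0,"ay":0,"az":0},{"dx":0,"dy":-0.02,"dz":0,"ax":0,"ay":0,"az":0},{"dx":0,"dy":-0.025,"dz":0,"ax":0,"ay":0,"az":0}]'
python3 -c "
from h import *
snap('side','side2.png')"
```

```text
time: 3.08
tool_pos: [0.4514, -0.1728, 0.1051]
tool_rot: [0.0, 1.0, -0.023, 0.001]
contact_force: [-0.2, -2.0, 1.6]
gripper_width: -0.004
time: 3.45
tool_pos: [0.4518, -0.1487, 0.1038]
tool_rot: [-0.0, 1.0, -0.023, -0.001]
contact_force: [-0.1, -3.8, -0.9]
gripper_width: -0.004
```

View pics/side2.png

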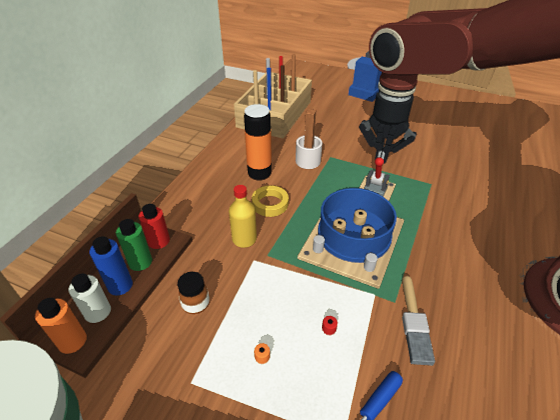

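The lever ball at (379,162) is past upright and the fingers are right behind it. I'll keep pushing in small steps.

```bash
python3 -m handwheel '[{"dx":0,"dy":-0.005,"dz":0,"ax":0,"ay":0,"az":0},{"dx":0,"dy":-0.01,"dz":0,"ax":0,"ay":0,"az":0},{"dx":0,"dy":-0.01,"dz":0,"ax":0,"ay":0,"az":0}]' && python3 -m handwheel '[{"dx":0,"dy":-0.004,"dz":0,"ax":0,"ay":0,"az":0},{"dx":0,"dy":-0.006,"dz":0,"ax":0,"ay":0,"az":0},{"dx":0,"dy":-0.006,"dz":0,"ax":0,"ay":0,"az":0}]'
python3 -c "
from h import *
snap('side','side3.png')"
```

```text
time: 3.88
tool_pos: [0.4526, -0.1388, 0.1043]
tool_rot: [-0.0, 1.0, -0.023, -0.0]
contact_force: [0.5, -1.0, -0.1]
gripper_width: -0.003
time: 4.25
tool_pos: [0.453, -0.1331, 0.1044]
tool_rot: [-0.0, 1.0, -0.023, 0.0]
contact_force: [0.4, -1.8, 0.3]
gripper_width: -0.003
```

View pics/side3.png

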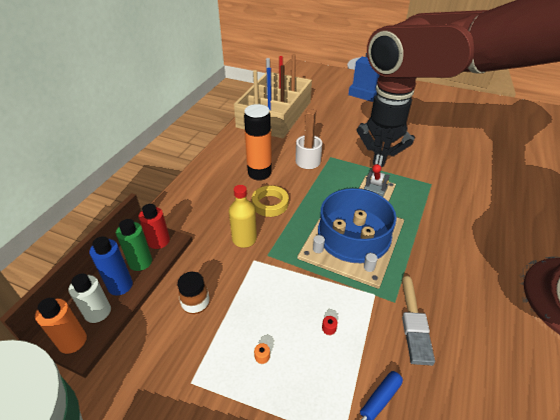

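Not at the stop yet, since the force is still only about 2 N. Next push.

```bash
for i in 1 ; do python3 -m handwheel '[{"dx":0,"dy":-0.005,"dz":0,"ax":0,"ay":0,"az":0},{"dx":0,"dy":-0.01,"dz":0,"ax":0,"ay":0,"az":0},{"dx":0,"dy":-0.01,"dz":0,"ax":0,"ay":0,"az":0}]'; done
python3 -c "
from h import *
snap('side','side4.png')
f=snap('top','top4.png');C=cloud(f)
m=mask(f,(0,150,80),(8,255,255),(330,275,420,330))|mask(f,(172,150,80),(180,255,255),(330,275,420,330))
P=C[m>0];print(len(P),np.median(P,0),P.min(0),P.max(0))
f=load('side4');C=cloud(f)
m=mask(f,(0,150,80),(8,255,255),(360,150,400,200))|mask(f,(172,150,80),(180,255,255),(360,150,400,200))
P=C[m>0];print(len(P),np.median(P,0),P.min(0),P.max(0))
"
```

```text
time: 4.68
tool_pos: [0.4549, -0.1285, 0.1073]
tool_rot: [0.007, 1.0, -0.023, 0.002]
contact_force: [-3.0, -18.6, 6.3]
gripper_width: 0.003
2015 [ 0.44442295 -0.10941037  0.42553603] [ 0.4041694  -0.1422845   0.39663807] [0.47509119 0.04550664 1.03206845]
91 [ 0.44966533 -0.10409165  0.11548839] [ 0.44210085 -0.27315539 -0.00238548] [ 0.48026495 -0.09618235  0.1260692 ]
```

The force rose to 19 N, so the lever is at its stop. The ball's front face is at y≈-0.104, z 0.115, which matches locked. Backing off and up, then toward the beads.

```bash
python3 -m handwheel '[{"dx":0,"dy":0.015,"dz":0,"ax":0,"ay":0,"az":0},{"dx":0,"dy":0.03,"dz":-0.02,"ax":0,"ay":0,"az":0},{"dx":0,"dy":0.03,"dz":-0.08,"ax":0,"ay":0,"az":0},{"dx":0,"dy":0.03,"dz":-0.14,"ax":0,"ay":0,"az":0},{"dx":0,"dy":-0.01,"dz":-0.15,"ax":0,"ay":0,"az":0}]' 0 && python3 -m handwheel '[{"dx":-0.005,"dy":-0.06,"dz":0,"ax":0,"ay":0,"az":0},{"dx":-0.01,"dy":-0.12,"dz":0,"ax":0,"ay":0,"az":0},{"dx":-0.015,"dy":-0.18,"dz":0,"ax":0,"ay":0,"az":0},{"dx":-0.02,"dy":-0.24,"dz":0,"ax":0,"ay":0,"az":0},{"dx":-0.025,"dy":-0.30,"dz":0,"ax":0,"ay":0,"az":0}]'
cat > meas.py <<'E'
from h import *
import sys
f=snap('top',sys.argv[1]+'t.png'); C=cloud(f); hz=C[...,2]
g=snap('side',sys.argv[1]+'s.png'); Cg=cloud(g)
for nm,F,CC in (('top',f,C),('side',g,Cg)):
  hsv=cv2.cvtColor(F['image'],cv2.COLOR_BGR2HSV)
  m=((hsv[...,0]<16)|(hsv[...,0]>172))&(hsv[...,1]>150)&(hsv[...,2]>80)&(CC[...,2]>0.012)&(CC[...,2]<0.08)
  m&=(CC[...,0]>.3)&(CC[...,0]<.62)&(CC[...,1]>-.09)&(CC[...,1]<.45)
  n,l,st,ce=cv2.connectedComponentsWithStats(m.astype(np.uint8))
  for i in range(1,n):
    if st[i,4]>25:
      P=CC[l==i]; top=P[P[:,2]>P[:,2].max()-.012]
      print(nm,st[i,4],'px',ce[i].round(),'hue',int(np.median(hsv[...,0][l==i])),'mid',((P.min(0)+P.max(0))/2).round(4),'topmean',top.mean(0).round(4))
E
python3 meas.py m1; python3 go.py 0.441,0.25,0.2,-3
```

```text
time: 5.4
tool_pos: [0.4557, -0.1144, 0.2596]
tool_rot: [0.001, 1.0, -0.025, 0.004]
contact_force: [0.8, 0.8, -0.2]
gripper_width: 0.994
time: 6.02
tool_pos: [0.4418, 0.1899, 0.2537]
tool_rot: [-0.001, 1.0, -0.023, -0.001]
contact_force: [1.0, 0.5, -0.4]
gripper_width: 0.995
side 176 px [329. 324.] hue 1 mid [0.4377 0.2513 0.0199] topmean [0.4375 0.2533 0.0243]
side 213 px [262. 352.] hue 12 mid [0.5277 0.3487 0.0208] topmean [0.5275 0.35   0.0245]
t 6.12 tcp [0.441  0.1926 0.2534] yaw -2.2 grip 1.00 F [ 0.  -0.8  0.1] j6 0.29 j1 0.25
  d [-0.0021 -0.0572  0.0536] a [-0.003  0.003  0.013]
```

```bash
python3 -m handwheel '[{"dx":-0.002,"dy":-0.03,"dz":0,"ax":0,"ay":0,"az":0},{"dx":-0.004,"dy":-0.058,"dz":0.04,"ax":0,"ay":0,"az":0},{"dx":-0.004,"dy":-0.058,"dz":0.1,"ax":0,"ay":0,"az":0},{"dx":-0.004,"dy":-0.058,"dz":0.14,"ax":0,"ay":0,"az":0},{"dx":-0.004,"dy":-0.058,"dz":0.17,"ax":0,"ay":0,"az":0}]' && python3 go.py 0.4405,0.2505,0.004,-3; python3 -c "
from h import *
snap('wrist','w1.png')"
```

```text
time: 6.75
tool_pos: [0.4398, 0.2449, 0.0811]
tool_rot: [0.0, 1.0, -0.024, -0.002]
contact_force: [0.2, -0.2, -0.1]
gripper_width: 0.997
t 6.75 tcp [0.4398 0.2449 0.0811] yaw -2.7 grip 1.00 F [ 0.2 -0.2 -0.1] j6 0.41 j1 0.36
  d [ 0.0008 -0.0057  0.0771] a [0.001 0.005 0.005]
```

View pics/w1.png

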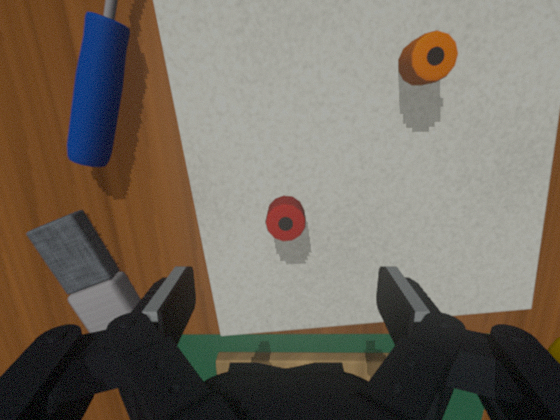

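The red bead at (286,220) is centred between the fingers. Descend and grip.

```bash
python3 -m handwheel '[{"dx":0,"dy":-0.004,"dz":0.03,"ax":0,"ay":0,"az":0},{"dx":0,"dy":-0.004,"dz":0.055,"ax":0,"ay":0,"az":0},{"dx":0,"dy":-0.004,"dz":0.075,"ax":0,"ay":0,"az":0},{"dx":0,"dy":-0.004,"dz":0.077,"ax":0,"ay":0,"az":0},{"dx":0,"dy":-0.004,"dz":0.077,"ax":0,"ay":0,"az":0}]' 0 && python3 -m handwheel '[{"dx":0,"dy":0,"dz":0,"ax":0,"ay":0,"az":0},{"dx":0,"dy":0,"dz":0,"ax":0,"ay":0,"az":0},{"dx":0,"dy":0,"dz":0,"ax":0,"ay":0,"az":0},{"dx":0,"dy":0,"dz":0,"ax":0,"ay":0,"az":0}]' 255;  python3 go.py 0.46,0.048,0.15,-3
```

```text
time: 7.42
tool_pos: [0.4423, 0.2497, 0.0081]
tool_rot: [-0.0, 1.0, -0.024, 0.0]
contact_force: [0.0, 0.2, 0.0]
gripper_width: 1.001
time: 7.92
tool_pos: [0.4425, 0.25, 0.008]
tool_rot: [-0.0, 1.0, -0.023, 0.001]
contact_force: [0.3, -0.0, 2.6]
gripper_width: 0.304
t 7.92 tcp [0.4425 0.25   0.008 ] yaw -2.7 grip 0.30 F [ 0.3 -0.   2.6] j6 0.41 j1 0.37
  d [ 0.0271  0.2008 -0.142 ] a [-0.001 -0.001  0.005]
```

```bash
python3 -m handwheel '[{"dx":0,"dy":0,"dz":-0.05,"ax":0,"ay":0,"az":0},{"dx":0,"dy":0.02,"dz":-0.1,"ax":0,"ay":0,"az":0},{"dx":0.008,"dy":0.07,"dz":-0.13,"ax":0,"ay":0,"az":0},{"dx":0.016,"dy":0.13,"dz":-0.14,"ax":0,"ay":0,"az":0},{"dx":0.025,"dy":0.185,"dz":-0.14,"ax":0,"ay":0,"az":0}]' && python3 -m handwheel '[{"dx":0.002,"dy":0.015,"dz":0,"ax":0,"ay":0,"az":0},{"dx":0.002,"dy":0.015,"dz":0,"ax":0,"ay":0,"az":0}]';  python3 go.py 0.46,0.048,0.06,-3
```

```text
time: 8.55
tool_pos: [0.4589, 0.0621, 0.149]
tool_rot: [0.0, 1.0, -0.023, 0.002]
contact_force: [-0.2, 0.3, -0.1]
gripper_width: 0.306
time: 8.8
tool_pos: [0.4593, 0.0483, 0.147]
tool_rot: [-0.0, 1.0, -0.024, -0.0]
contact_force: [-0.4, -0.1, -0.9]
gripper_width: 0.303
t 8.80 tcp [0.4593 0.0483 0.147 ] yaw -2.8 grip 0.30 F [-0.4 -0.1 -0.9] j6 -0.01 j1 -0.06
  d [0.0008 0.0003 0.087 ] a [-0.001  0.001  0.003]
```

```bash
python3 -m handwheel '[{"dx":0,"dy":0,"dz":0.04,"ax":0,"ay":0,"az":0},{"dx":0,"dy":0,"dz":0.08,"ax":0,"ay":0,"az":0},{"dx":0,"dy":0,"dz":0.087,"ax":0,"ay":0,"az":0},{"dx":0,"dy":0,"dz":0.087,"ax":0,"ay":0,"az":0}]' && python3 -m handwheel '[{"dx":0,"dy":0,"dz":0,"ax":0,"ay":0,"az":0},{"dx":0,"dy":0,"dz":0,"ax":0,"ay":0,"az":0},{"dx":0,"dy":0,"dz":0,"ax":0,"ay":0,"az":0}]' 125; python3 -m handwheel '[{"dx":0,"dy":0,"dz":-0.05,"ax":0,"ay":0,"az":0},{"dx":0,"dy":0,"dz":-0.11,"ax":0,"ay":0,"az":0},{"dx":0,"dy":-0.05,"dz":-0.15,"ax":0,"ay":0,"az":0},{"dx":0,"dy":-0.11,"dz":-0.15,"ax":0,"ay":0,"az":0},{"dx":0.02,"dy":-0.17,"dz":-0.15,"ax":0,"ay":0,"az":0}]'; python3 meas.py m2;python3 go.py 0.5285,0.348,0.007,-3
```

```text
time: 9.3
tool_pos: [0.4595, 0.0496, 0.0605]
tool_rot: [-0.0, 1.0, -0.023, -0.0]
contact_force: [-0.4, 1.1, 0.3]
gripper_width: 0.302
time: 9.68
tool_pos: [0.4602, 0.0486, 0.0613]
tool_rot: [0.0, 1.0, -0.024, 0.001]
contact_force: [-0.0, 0.0, 0.1]
gripper_width: 0.506
time: 10.3
tool_pos: [0.4876, 0.2186, 0.2124]
tool_rot: [-0.0, 1.0, -0.024, 0.002]
contact_force: [1.1, -0.7, 0.5]
gripper_width: 0.512
top 103 px [279. 293.] hue 1 mid [0.4664 0.0493 0.0514] topmean [0.4661 0.0494 0.0524]
side 67 px [348. 232.] hue 1 mid [0.4653 0.0359 0.0401] topmean [0.4635 0.0474 0.0516]
side 212 px [262. 352.] hue 12 mid [0.5278 0.3489 0.0201] topmean [0.5273 0.3504 0.0244]
t 10.40 tcp [0.4878 0.221  0.2103] yaw -2.4 grip 0.51 F [-1.  -1.8  0.2] j6 0.33 j1 0.29
  d [ 0.0354 -0.1282  0.2035] a [-0.002 -0.     0.011]
```

View pics/m2s.png

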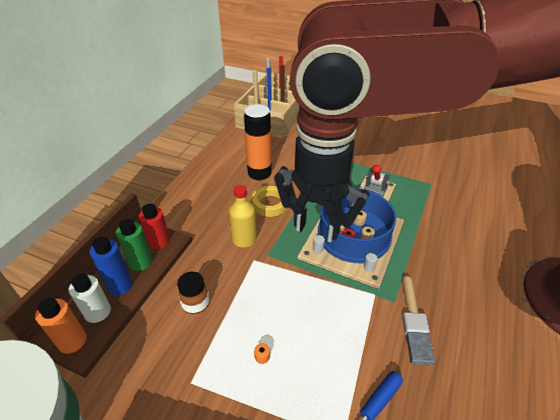

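The red bead is in the pot and the lever is still locked (red ball at (377,170)). The orange bead at (262,352) has not moved. Next, the orange one.

```bash
python3 -m handwheel '[{"dx":0.018,"dy":-0.055,"dz":0,"ax":0,"ay":0,"az":0},{"dx":0.036,"dy":-0.11,"dz":0,"ax":0,"ay":0,"az":0},{"dx":0.036,"dy":-0.129,"dz":0.05,"ax":0,"ay":0,"az":0},{"dx":0.036,"dy":-0.129,"dz":0.1,"ax":0,"ay":0,"az":0},{"dx":0.036,"dy":-0.129,"dz":0.13,"ax":0,"ay":0,"az":0}]' 0 && python3 -m handwheel '[{"dx":0,"dy":0,"dz":0,"ax":0,"ay":0,"az":0}]';python3 go.py 0.5295,0.349,0.006,-3; python3 -c "
from h import *
snap('wrist','w2.png')"
```

```text
time: 11.02
tool_pos: [0.5277, 0.3429, 0.0771]
tool_rot: [0.001, 1.0, -0.023, -0.002]
contact_force: [-0.1, -0.5, 0.6]
gripper_width: 1.0
time: 11.15
tool_pos: [0.527, 0.3423, 0.077]
tool_rot: [0.002, 1.0, -0.024, -0.003]
contact_force: [0.3, -0.8, 0.5]
gripper_width: 1.0
t 11.15 tcp [0.527  0.3423 0.077 ] yaw -2.7 grip 1.00 F [ 0.3 -0.8  0.5] j6 0.51 j1 0.46
  d [ 0.0026 -0.007   0.0709] a [0.003 0.006 0.005]
```

View pics/w2.png

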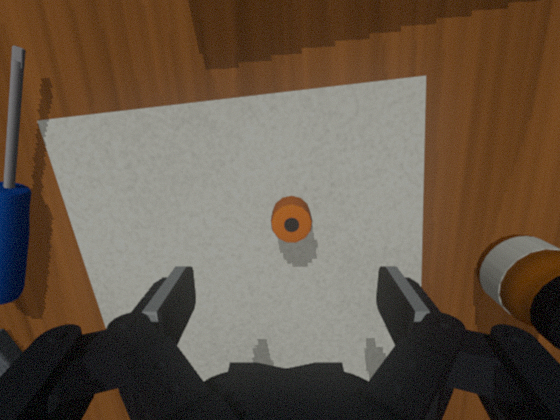

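The orange bead at (291,222) is well placed between the fingers. Descend and grip.

```bash
python3 -m handwheel '[{"dx":0.001,"dy":-0.006,"dz":0.03,"ax":0,"ay":0,"az":0},{"dx":0.001,"dy":-0.006,"dz":0.055,"ax":0,"ay":0,"az":0},{"dx":0.001,"dy":-0.006,"dz":0.07,"ax":0,"ay":0,"az":0},{"dx":0.001,"dy":-0.006,"dz":0.071,"ax":0,"ay":0,"az":0},{"dx":0.001,"dy":-0.006,"dz":0.071,"ax":0,"ay":0,"az":0}]' 0 && python3 -m handwheel '[{"dx":0,"dy":0,"dz":0,"ax":0,"ay":0,"az":0},{"dx":0,"dy":0,"dz":0,"ax":0,"ay":0,"az":0},{"dx":0,"dy":0,"dz":0,"ax":0,"ay":0,"az":0},{"dx":0,"dy":0,"dz":0,"ax":0,"ay":0,"az":0}]' 255;  python3 go.py 0.5,-0.02,0.15,-3
```

```text
time: 11.82
tool_pos: [0.5316, 0.3504, 0.011]
tool_rot: [-0.001, 1.0, -0.024, 0.001]
contact_force: [0.4, -0.2, 1.0]
gripper_width: 0.997
time: 12.32
tool_pos: [0.5309, 0.3502, 0.01]
tool_rot: [-0.0, 1.0, -0.024, 0.001]
contact_force: [-0.2, -0.5, -0.6]
gripper_width: 0.301
t 12.32 tcp [0.5309 0.3502 0.01  ] yaw -2.7 grip 0.30 F [-0.2 -0.5 -0.6] j6 0.51 j1 0.47
  d [-0.0134  0.3712 -0.1403] a [-0.001 -0.001  0.005]
```

```bash
python3 -m handwheel '[{"dx":0,"dy":0,"dz":-0.05,"ax":0,"ay":0,"az":0},{"dx":0,"dy":0.02,"dz":-0.1,"ax":0,"ay":0,"az":0},{"dx":-0.01,"dy":0.07,"dz":-0.13,"ax":0,"ay":0,"az":0},{"dx":-0.02,"dy":0.13,"dz":-0.14,"ax":0,"ay":0,"az":0},{"dx":-0.03,"dy":0.19,"dz":-0.14,"ax":0,"ay":0,"az":0}]' && python3 go.py 0.462,0.012,0.15,-3
```

```text
time: 12.95
tool_pos: [0.4918, 0.1602, 0.1509]
tool_rot: [-0.0, 1.0, -0.023, 0.002]
contact_force: [-0.1, -0.3, -0.4]
gripper_width: 0.301
t 12.95 tcp [0.4918 0.1602 0.1509] yaw -2.6 grip 0.30 F [-0.1 -0.3 -0.4] j6 0.22 j1 0.17
  d [-0.023   0.1494  0.0008] a [-0.    -0.003  0.006]
```

```bash
python3 -m handwheel '[{"dx":-0.009,"dy":0.055,"dz":0,"ax":0,"ay":0,"az":0},{"dx":-0.017,"dy":0.11,"dz":0,"ax":0,"ay":0,"az":0},{"dx":-0.023,"dy":0.147,"dz":0,"ax":0,"ay":0,"az":0},{"dx":-0.023,"dy":0.147,"dz":0.02,"ax":0,"ay":0,"az":0},{"dx":-0.023,"dy":0.147,"dz":0.04,"ax":0,"ay":0,"az":0}]' && python3 go.py 0.462,0.012,0.066,-3
```

```text
time: 13.58
tool_pos: [0.4617, 0.0151, 0.1091]
tool_rot: [0.0, 1.0, -0.024, 0.001]
contact_force: [-0.2, 0.2, 0.5]
gripper_width: 0.303
t 13.57 tcp [0.4617 0.0151 0.1091] yaw -2.8 grip 0.30 F [-0.2  0.2  0.5] j6 -0.08 j1 -0.13
  d [0.0004 0.0031 0.0431] a [ 0.    -0.001  0.004]
```

```bash
python3 -m handwheel '[{"dx":0,"dy":0,"dz":0.03,"ax":0,"ay":0,"az":0},{"dx":0,"dy":0.002,"dz":0.043,"ax":0,"ay":0,"az":0},{"dx":0,"dy":0.002,"dz":0.043,"ax":0,"ay":0,"az":0}]' && python3 -m handwheel '[{"dx":0,"dy":0,"dz":0,"ax":0,"ay":0,"az":0},{"dx":0,"dy":0,"dz":0,"ax":0,"ay":0,"az":0},{"dx":0,"dy":0,"dz":0,"ax":0,"ay":0,"az":0}]' 125; python3 -m handwheel '[{"dx":0,"dy":0,"dz":-0.05,"ax":0,"ay":0,"az":0},{"dx":0,"dy":0,"dz":-0.11,"ax":0,"ay":0,"az":0},{"dx":0.03,"dy":0.04,"dz":-0.16,"ax":0,"ay":0,"az":0},{"dx":-0.02,"dy":-0.04,"dz":-0.2,"ax":0,"ay":0,"az":0},{"dx":-0.06,"dy":-0.09,"dz":-0.22,"ax":0,"ay":0,"az":0}]'; python3 meas.py m3
```

```text
time: 13.95
tool_pos: [0.4608, 0.0138, 0.0654]
tool_rot: [-0.0, 1.0, -0.024, -0.001]
contact_force: [0.3, -0.5, -0.1]
gripper_width: 0.3
time: 14.32
tool_pos: [0.4622, 0.0137, 0.0672]
tool_rot: [0.0, 1.0, -0.023, 0.001]
contact_force: [0.8, 0.4, -0.6]
gripper_width: 0.514
time: 14.95
tool_pos: [0.4274, 0.0743, 0.2736]
tool_rot: [-0.0, 1.0, -0.025, 0.001]
contact_force: [0.5, 1.7, -0.5]
gripper_width: 0.511
side 206 px [351. 227.] hue 11 mid [0.466  0.0201 0.0386] topmean [0.4631 0.0272 0.0507]
```

View pics/m3t.png

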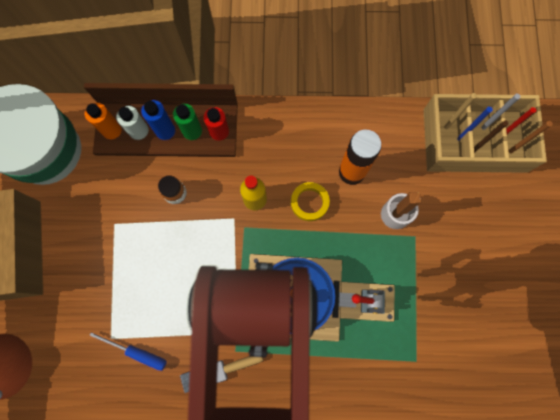

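View pics/m3s.png

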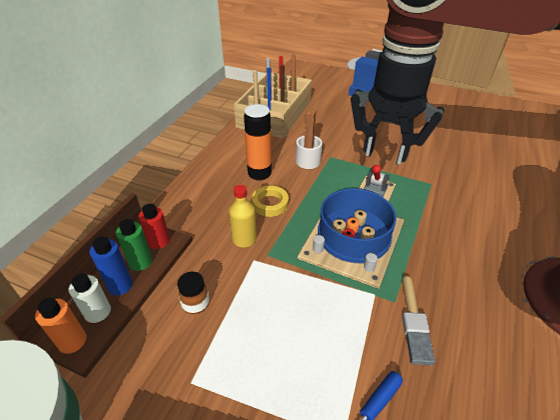

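All beads are in the pot with the lever still locked, and the paper is empty. Moving to look at the stick.

```bash
python3 go.py 0.645,-0.20,0.28,-3; python3 -m handwheel '[{"dx":0.04,"dy":0.04,"dz":-0.005,"ax":0,"ay":0,"az":0},{"dx":0.07,"dy":0.09,"dz":-0.005,"ax":0,"ay":0,"az":0},{"dx":0.11,"dy":0.135,"dz":-0.005,"ax":0,"ay":0,"az":0},{"dx":0.15,"dy":0.18,"dz":-0.005,"ax":0,"ay":0,"az":0},{"dx":0.18,"dy":0.225,"dz":-0.005,"ax":0,"ay":0,"az":0}]' 0; python3 -m handwheel '[{"dx":0,"dy":0,"dz":0,"ax":0,"ay":0,"az":0},{"dx":0,"dy":0,"dz":0,"ax":0,"ay":0,"az":0}]';python3 go.py 0.645,-0.20,0.28,-3; python3 -c "
from h import *
snap('wrist','w3.png')"
```

```text
t 15.05 tcp [0.4269 0.0772 0.2756] yaw -2.4 grip 0.52 F [ 0.4 -0.9  0.1] j6 0.05 j1 0.01
  d [ 0.2297  0.2677 -0.0033] a [-0.002 -0.007  0.01 ]
time: 15.68
tool_pos: [0.5975, -0.1612, 0.2758]
tool_rot: [-0.0, 1.0, -0.024, -0.0]
contact_force: [-0.6, 0.4, -0.2]
gripper_width: 1.002
time: 15.92
tool_pos: [0.5962, -0.1591, 0.2759]
tool_rot: [-0.0, 1.0, -0.024, -0.001]
contact_force: [-0.4, 0.8, -0.6]
gripper_width: 0.999
t 15.93 tcp [ 0.5962 -0.1591  0.2759] yaw -2.7 grip 1.00 F [-0.4  0.8 -0.6] j6 -0.33 j1 -0.38
  d [ 0.0507  0.0385 -0.0042] a [-0.001  0.001  0.005]
```

View pics/w3.png

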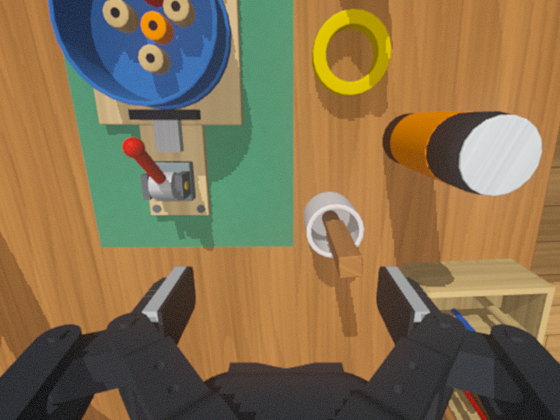

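The wrist view shows the jar at about (333,222), the stick's top face at (346,266), and the lever leaning toward the pot with its ball at (134,147).

```bash
cat > stick.py <<'E'
from h import *
import sys
f=load(sys.argv[1]); C=cloud(f)
x0,y0=.651,-.217
r=np.hypot(C[...,0]-x0,C[...,1]-y0)
print('maxz',C[...,2][r<.05].max())
for lo,hi in ((.075,.095),(.095,.115),(.115,.135),(.135,.149),(.150,.17)):
    P=C[(r<.045)&(C[...,2]>lo)&(C[...,2]<hi)]
    if len(P)>10:
        (c,s,a)=cv2.minAreaRect((P[:,:2]*1000).astype(np.float32))
        print(lo,len(P),P.mean(0).round(4),'rect',np.round(c,1),np.round(s,1),round(a,1))
P=C[(r<.06)&(C[...,2]>.06)&(C[...,2]<.069)]; c,rr=cv2.minEnclosingCircle((P[:,:2]*1000).astype(np.float32)); print('jar',c,rr)
E
python3 stick.py w3; python3 stick.py top0; python3 - <<'E'
from h import *
f=load('w3'); im=f['image'][170:330,270:430]; cv2.imwrite('pics/w3c.png',cv2.resize(im,None,fx=3.5,fy=3.5,interpolation=cv2.INTER_CUBIC))
E
```

```text
maxz 0.3515510593225914
0.075 151 [ 0.6506 -0.2124  0.0854] rect [ 648.  -215.5] [29.6 14.5] 47.2
0.095 174 [ 0.6505 -0.2123  0.1052] rect [ 648.1 -215.5] [29.1 14.7] 45.8
0.115 213 [ 0.6508 -0.2122  0.1251] rect [ 648.1 -215.6] [29.8 15. ] 46.8
0.135 177 [ 0.6504 -0.2126  0.1421] rect [ 647.8 -215.6] [29.5 14.8] 47.8
0.15 555 [ 0.6532 -0.2196  0.155 ] rect [ 653.6 -220.7] [22.3 22.2] 4.0
jar (652.4048461914062, -220.00247192382812) 35.00493621826172
maxz 0.16102862489522263
0.075 46 [ 0.6502 -0.2154  0.0846] rect [ 650.  -216.2] [28.8 14.1] 46.7
0.095 48 [ 0.6503 -0.2159  0.1048] rect [ 649.6 -216.4] [29.6 15. ] 47.4
0.115 52 [ 0.6501 -0.215   0.1254] rect [ 649.6 -215.2] [29. 15.] 44.7
0.135 32 [ 0.6495 -0.2158  0.1423] rect [ 648.4 -217.2] [29.  15.2] 53.3
0.15 130 [ 0.6545 -0.2204  0.1564] rect [ 655.1 -220.9] [22.1 22.4] 6.2
jar (654.1377563476562, -220.00784301757812) 35.2257080078125
```

View pics/w3c.png

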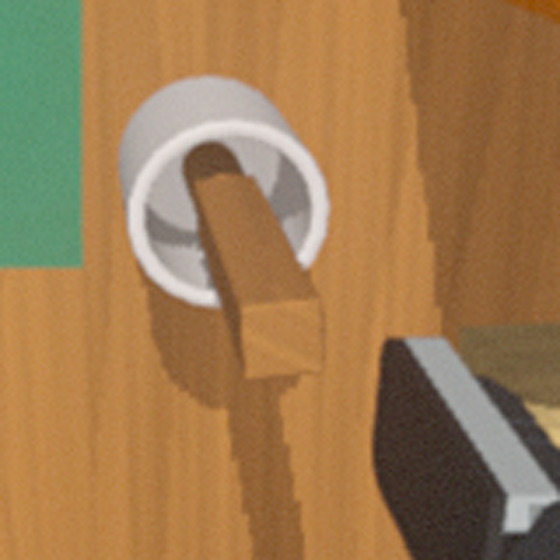

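```bash
python3 go.py 0.6537,-0.2205,0.2,4.5; python3 -m handwheel '[{"dx":0.02,"dy":0.02,"dz":0,"ax":0,"ay":0,"az":-0.06},{"dx":0.04,"dy":0.045,"dz":0,"ax":0,"ay":0,"az":-0.12},{"dx":0.06,"dy":0.058,"dz":0,"ax":0,"ay":0,"az":-0.125},{"dx":0.06,"dy":0.058,"dz":0.04,"ax":0,"ay":0,"az":-0.125},{"dx":0.06,"dy":0.058,"dz":0.06,"ax":0,"ay":0,"az":-0.125}]' 0; python3 -m handwheel '[{"dx":0,"dy":0,"dz":0,"ax":0,"ay":0,"az":0},{"dx":0,"dy":0,"dz":0,"ax":0,"ay":0,"az":0}]';python3 go.py 0.6537,-0.2205,0.1,4.5
```

```text
t 15.97 tcp [ 0.5961 -0.1585  0.2763] yaw -2.7 grip 1.00 F [0.4 0.3 0.3] j6 -0.33 j1 -0.38
  d [0.0605 0.0593 0.0762] a [-0.     0.    -0.125]
time: 16.6
tool_pos: [0.6526, -0.2181, 0.2143]
tool_rot: [-0.001, 0.999, 0.04, -0.001]
contact_force: [-0.1, -0.2, 0.6]
gripper_width: 0.997
time: 16.85
tool_pos: [0.6541, -0.2193, 0.2182]
tool_rot: [0.0, 0.999, 0.039, 0.001]
contact_force: [0.3, 1.0, 0.6]
gripper_width: 1.0
t 16.85 tcp [ 0.6541 -0.2193  0.2182] yaw 4.5 grip 1.00 F [0.3 1.  0.6] j6 -0.51 j1 -0.43
  d [-0.0007  0.001   0.1182] a [ 0.001 -0.002  0.   ]
```

```bash
python3 -m handwheel '[{"dx":0,"dy":0.001,"dz":0.04,"ax":0,"ay":0,"az":0},{"dx":0,"dy":0.001,"dz":0.08,"ax":0,"ay":0,"az":0},{"dx":0,"dy":0.001,"dz":0.11,"ax":0,"ay":0,"az":0},{"dx":0,"dy":0.001,"dz":0.118,"ax":0,"ay":0,"az":0},{"dx":0,"dy":0.001,"dz":0.118,"ax":0,"ay":0,"az":0}]' 0 &&  python3 -m handwheel '[{"dx":0,"dy":0,"dz":0,"ax":0,"ay":0,"az":0},{"dx":0,"dy":0,"dz":0,"ax":0,"ay":0,"az":0},{"dx":0,"dy":0,"dz":0,"ax":0,"ay":0,"az":0},{"dx":0,"dy":0,"dz":0,"ax":0,"ay":0,"az":0},{"dx":0,"dy":0,"dz":0,"ax":0,"ay":0,"az":0}]' 255; python3 -m handwheel '[{"dx":0,"dy":0,"dz":-0.04,"ax":0,"ay":0,"az":0},{"dx":0,"dy":0,"dz":-0.08,"ax":0,"ay":0,"az":0},{"dx":0,"dy":0,"dz":-0.12,"ax":0,"ay":0,"az":0},{"dx":0,"dy":0,"dz":-0.12,"ax":0,"ay":0,"az":0}]';python3 go.py 0.46,0.012,0.23,4.5;python3 -c "
from h import *
snap('wrist','w4.png');snap('side','side5.png')"
```

```text
time: 17.48
tool_pos: [0.6545, -0.2208, 0.1]
tool_rot: [0.0, 0.999, 0.039, 0.001]
contact_force: [0.6, -0.2, -0.0]
gripper_width: 0.999
time: 18.1
tool_pos: [0.6541, -0.2207, 0.0993]
tool_rot: [0.0, 0.999, 0.039, 0.0]
contact_force: [0.4, 0.4, 2.9]
gripper_width: 0.246
time: 18.6
tool_pos: [0.6557, -0.2214, 0.2235]
tool_rot: [0.002, 0.999, 0.039, 0.004]
contact_force: [-0.3, 0.1, -0.3]
gripper_width: 0.253
t 18.60 tcp [ 0.6557 -0.2214  0.2235] yaw 4.5 grip 0.25 F [-0.3  0.1 -0.3] j6 -0.51 j1 -0.43
  d [-0.1769 -0.2479 -0.0087] a [ 0.004 -0.007 -0.   ]
```

View pics/w4.png

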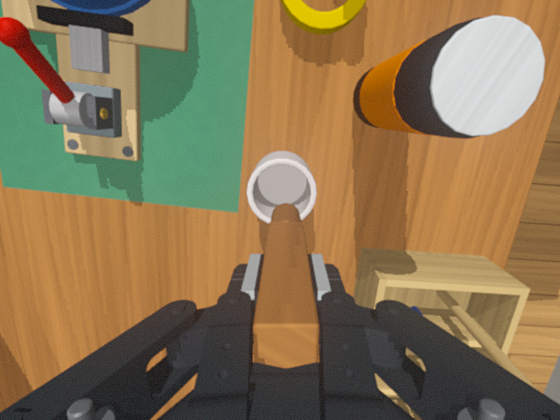

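View pics/side5.png

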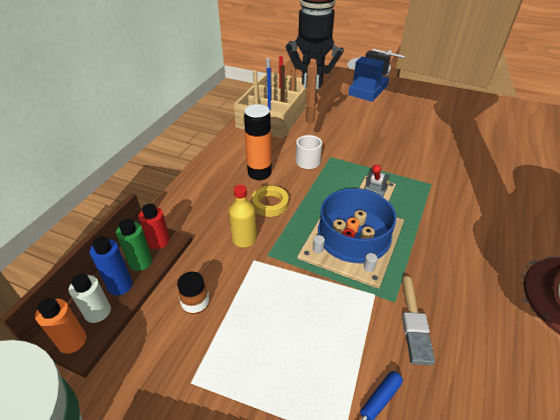

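The stick is held upright, with its foot about 93 mm below the TCP. I'll re-measure the pot and beads before entering.

```bash
cat > potm.py <<'E'
from h import *
import sys
f=load(sys.argv[1]); C=cloud(f); r=np.hypot(C[...,0]-.46,C[...,1]-.008)
P=C[(r<.1)&(r>.065)&(C[...,2]>.076)&(C[...,2]<.087)]
A=np.c_[2*P[:,:2],np.ones(len(P))]; s=np.linalg.lstsq(A,(P[:,:2]**2).sum(1),rcond=None)[0]; print('pot fit',s[:2],len(P))
hsv=cv2.cvtColor(f['image'],cv2.COLOR_BGR2HSV)
m=(r<.073)&(C[...,2]>.030)&(C[...,2]<.1)&((hsv[...,0]<35)|(hsv[...,0]>170))&(hsv[...,1]>40)
for nm,mm in (('wood',m&(hsv[...,1]<150)&(hsv[...,0]<35)),('orange',m&(hsv[...,1]>=150)&(hsv[...,0]>5)&(hsv[...,0]<20)),('red',m&(hsv[...,1]>=150)&((hsv[...,0]<=5)|(hsv[...,0]>170)))):
  n,l,st,ce=cv2.connectedComponentsWithStats(mm.astype(np.uint8))
  for i in range(1,n):
    if st[i,4]>15:
      P=C[l==i]; T=P[P[:,2]>P[:,2].max()-.01]; print(nm,st[i,4],ce[i].round(),'mid',((T.min(0)+T.max(0))/2).round(3))
E
python3 potm.py side5; python3 potm.py w3; python3 go.py 0.5,-0.025,0.235,4.5
```

```text
pot fit [0.45678061 0.01281854] 592
wood 125 [360. 216.] mid [ 0.456 -0.007  0.049]
wood 126 [339. 226.] mid [0.49  0.028 0.049]
wood 130 [367. 233.] mid [0.427 0.026 0.049]
orange 136 [353. 224.] mid [0.463 0.019 0.049]
red 70 [349. 233.] mid [0.464 0.047 0.051]
pot fit [0.45978597 0.01200968] 1915
wood 798 [120.  16.] mid [0.429 0.025 0.049]
wood 632 [179.  12.] mid [0.492 0.025 0.049]
wood 655 [154.  59.] mid [ 0.458 -0.018  0.05 ]
orange 684 [157.  28.] mid [0.466 0.012 0.05 ]
red 84 [155.   2.] mid [0.466 0.037 0.046]
t 18.70 tcp [ 0.6535 -0.2205  0.218 ] yaw 4.5 grip 0.25 F [ 0.5 -0.4 -1.2] j6 -0.51 j1 -0.43
  d [-0.1378 -0.2068 -0.0169] a [-0.     0.    -0.001]
```

```bash
python3 -m handwheel '[{"dx":-0.02,"dy":-0.03,"dz":-0.017,"ax":0,"ay":0,"az":0},{"dx":-0.05,"dy":-0.075,"dz":-0.017,"ax":0,"ay":0,"az":0},{"dx":-0.085,"dy":-0.125,"dz":-0.017,"ax":0,"ay":0,"az":0},{"dx":-0.115,"dy":-0.17,"dz":-0.017,"ax":0,"ay":0,"az":0},{"dx":-0.141,"dy":-0.206,"dz":-0.017,"ax":0,"ay":0,"az":0}]' ;python3 -m handwheel '[{"dx":0,"dy":0,"dz":0.02,"ax":0,"ay":0,"az":0},{"dx":0,"dy":0,"dz":0.04,"ax":0,"ay":0,"az":0},{"dx":0,"dy":0,"dz":0.04,"ax":0,"ay":0,"az":0}]';python3 go.py 0.497,-0.024,0.127,4.5; python3 -c "
from h import *
snap('side','side6.png')"
```

```text
time: 19.32
tool_pos: [0.4945, -0.0245, 0.2325]
tool_rot: [-0.001, 0.999, 0.039, -0.002]
contact_force: [0.2, 1.2, 0.3]
gripper_width: 0.247
time: 19.7
tool_pos: [0.4954, -0.0265, 0.1913]
tool_rot: [-0.001, 0.999, 0.038, -0.004]
contact_force: [-0.4, -0.3, 0.6]
gripper_width: 0.252
t 19.70 tcp [ 0.4954 -0.0265  0.1913] yaw 4.4 grip 0.25 F [-0.4 -0.3  0.6] j6 -0.28 j1 -0.20
  d [ 0.0022 -0.0023  0.0643] a [-0.002  0.007 -0.002]
```

View pics/side6.png

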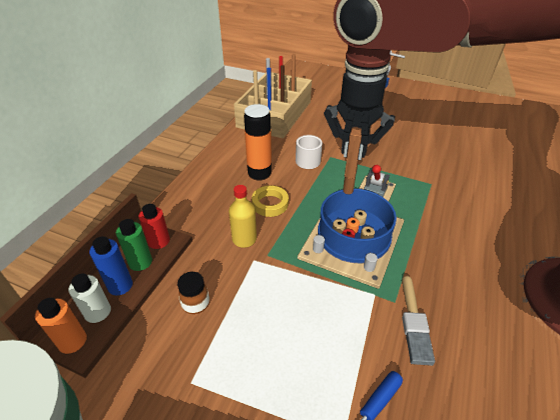

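The stick's foot at (350,193) is over the gap beside the far rim. Lowering it in.

```bash
python3 -m handwheel '[{"dx":0,"dy":0,"dz":0.02,"ax":0,"ay":0,"az":0},{"dx":0,"dy":0,"dz":0.04,"ax":0,"ay":0,"az":0},{"dx":0,"dy":0,"dz":0.055,"ax":0,"ay":0,"az":0},{"dx":0,"dy":0,"dz":0.062,"ax":0,"ay":0,"az":0},{"dx":0,"dy":0,"dz":0.062,"ax":0,"ay":0,"az":0}]' ;python3 go.py 0.459,0.012,0.128,4.5
```

```text
time: 20.38
tool_pos: [0.4968, -0.0261, 0.1329]
tool_rot: [-0.0, 0.999, 0.039, -0.001]
contact_force: [-0.4, 0.6, -1.2]
gripper_width: 0.252
t 20.38 tcp [ 0.4968 -0.0261  0.1329] yaw 4.5 grip 0.25 F [-0.4  0.6 -1.2] j6 -0.28 j1 -0.20
  d [-0.0347 -0.0409  0.0049] a [-0.     0.001 -0.001]
```

```bash
python3 -m handwheel '[{"dx":-0.003,"dy":-0.009,"dz":0.005,"ax":0,"ay":0,"az":0},{"dx":-0.01,"dy":-0.004,"dz":0.005,"ax":0,"ay":0,"az":0},{"dx":-0.018,"dy":0.001,"dz":0.005,"ax":0,"ay":0,"az":0},{"dx":-0.026,"dy":0.003,"dz":0.005,"ax":0,"ay":0,"az":0},{"dx":-0.035,"dy":0.004,"dz":0.005,"ax":0,"ay":0,"az":0}]' ; python3 -m handwheel '[{"dx":-0.014,"dy":-0.002,"dz":0,"ax":0,"ay":0,"az":0},{"dx":-0.026,"dy":-0.009,"dz":0,"ax":0,"ay":0,"az":0},{"dx":-0.036,"dy":-0.019,"dz":0,"ax":0,"ay":0,"az":0},{"dx":-0.043,"dy":-0.031,"dz":0,"ax":0,"ay":0,"az":0},{"dx":-0.045,"dy":-0.045,"dz":0,"ax":0,"ay":0,"az":0}]';  python3 go.py 0.459,0.012,0.128,4.5
```

```text
time: 21.0
tool_pos: [0.462, -0.0333, 0.1288]
tool_rot: [0.0, 0.999, 0.039, 0.0]
contact_force: [-0.4, -0.3, -0.5]
gripper_width: 0.248
time: 21.62
tool_pos: [0.4138, 0.0094, 0.1286]
tool_rot: [-0.0, 0.999, 0.039, 0.0]
contact_force: [-0.2, -0.8, -0.2]
gripper_width: 0.247
t 21.62 tcp [0.4138 0.0094 0.1286] yaw 4.5 grip 0.25 F [-0.2 -0.8 -0.2] j6 -0.24 j1 -0.16
  d [0.0453 0.001  0.0006] a [-0.    -0.    -0.001]
```

Forces are small. Next two quarters, then a check.

```bash
python3 -m handwheel '[{"dx":0.002,"dy":-0.014,"dz":0,"ax":0,"ay":0,"az":0},{"dx":0.009,"dy":-0.026,"dz":0,"ax":0,"ay":0,"az":0},{"dx":0.019,"dy":-0.036,"dz":0,"ax":0,"ay":0,"az":0},{"dx":0.031,"dy":-0.043,"dz":0,"ax":0,"ay":0,"az":0},{"dx":0.045,"dy":-0.045,"dz":0,"ax":0,"ay":0,"az":0}]' ; python3 -m handwheel '[{"dx":0.014,"dy":0.002,"dz":0,"ax":0,"ay":0,"az":0},{"dx":0.026,"dy":0.009,"dz":0,"ax":0,"ay":0,"az":0},{"dx":0.036,"dy":0.019,"dz":0,"ax":0,"ay":0,"az":0},{"dx":0.043,"dy":0.031,"dz":0,"ax":0,"ay":0,"az":0},{"dx":0.045,"dy":0.045,"dz":0,"ax":0,"ay":0,"az":0}]';  python3 go.py 0.459,0.012,0.128,4.5; python3 -c "
from h import *
snap('side','side7.png')"
```

```text
time: 22.25
tool_pos: [0.4559, 0.0567, 0.1286]
tool_rot: [0.002, 0.999, 0.04, -0.001]
contact_force: [-0.5, -5.6, 1.8]
gripper_width: 0.253
time: 22.88
tool_pos: [0.4998, 0.0169, 0.1265]
tool_rot: [-0.003, 0.999, 0.039, -0.007]
contact_force: [-13.6, 5.0, 3.8]
gripper_width: 0.249
t 22.88 tcp [0.4998 0.0169 0.1265] yaw 4.4 grip 0.25 F [-13.6   5.    3.8] j6 -0.20 j1 -0.12
  d [-0.0411  0.0018 -0.0009] a [-0.007  0.014 -0.001]
```

View pics/side7.png

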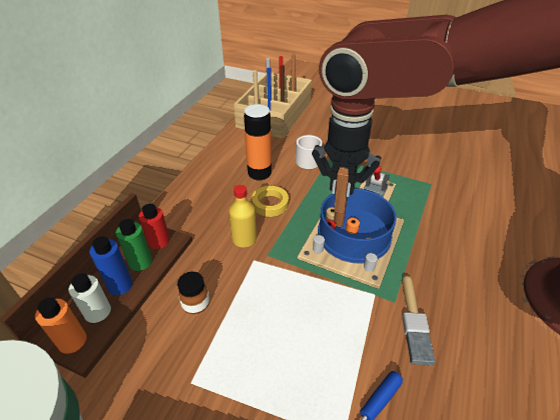

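Contact forces reach about 14 N, where a bead is squeezed between the stick and the wall. I'll widen to 48 mm so the beads are pushed along instead of wedged.

```bash
python3 -m handwheel '[{"dx":0.001,"dy":0.015,"dz":0,"ax":0,"ay":0,"az":0},{"dx":-0.006,"dy":0.028,"dz":0,"ax":0,"ay":0,"az":0},{"dx":-0.017,"dy":0.039,"dz":0,"ax":0,"ay":0,"az":0},{"dx":-0.03,"dy":0.046,"dz":0,"ax":0,"ay":0,"az":0},{"dx":-0.045,"dy":0.048,"dz":0,"ax":0,"ay":0,"az":0}]';  python3 go.py 0.459,0.012,0.128,4.5;  python3 -m handwheel '[{"dx":-0.015,"dy":-0.002,"dz":0,"ax":0,"ay":0,"az":0},{"dx":-0.028,"dy":-0.009,"dz":0,"ax":0,"ay":0,"az":0},{"dx":-0.039,"dy":-0.02,"dz":0,"ax":0,"ay":0,"az":0},{"dx":-0.046,"dy":-0.033,"dz":0,"ax":0,"ay":0,"az":0},{"dx":-0.048,"dy":-0.048,"dz":0,"ax":0,"ay":0,"az":0}]';python3 go.py 0.459,0.012,0.128,4.5; python3 -c "
from h import *
snap('side','side8.png');snap('wrist','w8.png')"
```

```text
time: 23.55
tool_pos: [0.463, -0.0366, 0.129]
tool_rot: [0.0, 0.999, 0.039, 0.001]
contact_force: [0.5, 0.1, 0.5]
gripper_width: 0.249
t 23.55 tcp [ 0.463  -0.0366  0.129 ] yaw 4.4 grip 0.25 F [0.5 0.1 0.5] j6 -0.32 j1 -0.24
  d [-0.0002 -0.0487  0.001 ] a [ 0.    -0.002 -0.001]
time: 24.18
tool_pos: [0.411, 0.0091, 0.1287]
tool_rot: [-0.0, 0.999, 0.039, 0.0]
contact_force: [0.2, 1.0, 0.2]
gripper_width: 0.251
t 24.18 tcp [0.411  0.0091 0.1287] yaw 4.5 grip 0.25 F [0.2 1.  0.2] j6 -0.24 j1 -0.16
  d [0.0481 0.0009 0.0008] a [ 0.    -0.001 -0.001]
```

View pics/side8.png

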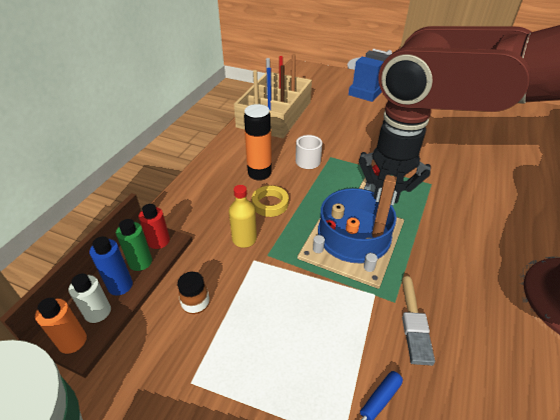

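View pics/w8.png

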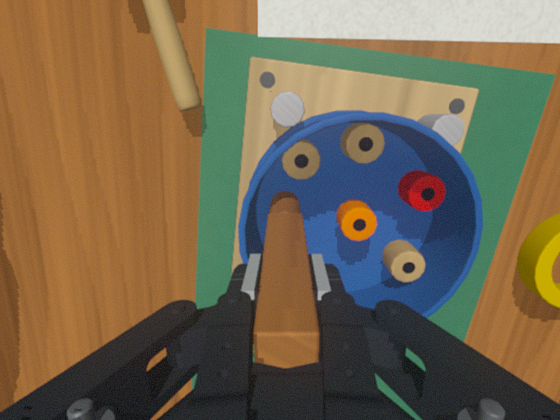

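The wrist view shows the foot at about (285,200) on the pot's -x side. The wooden beads are at (300,160), (363,145) and (405,262), orange at (358,222), red at (425,190).

```bash
python3 potm.py w8
python3 -m handwheel '[{"dx":0.002,"dy":-0.015,"dz":0,"ax":0,"ay":0,"az":0},{"dx":0.009,"dy":-0.028,"dz":0,"ax":0,"ay":0,"az":0},{"dx":0.02,"dy":-0.039,"dz":0,"ax":0,"ay":0,"az":0},{"dx":0.033,"dy":-0.046,"dz":0,"ax":0,"ay":0,"az":0},{"dx":0.048,"dy":-0.048,"dz":0,"ax":0,"ay":0,"az":0}]' ; python3 -m handwheel '[{"dx":0.015,"dy":0.002,"dz":0,"ax":0,"ay":0,"az":0},{"dx":0.028,"dy":0.009,"dz":0,"ax":0,"ay":0,"az":0},{"dx":0.039,"dy":0.02,"dz":0,"ax":0,"ay":0,"az":0},{"dx":0.046,"dy":0.033,"dz":0,"ax":0,"ay":0,"az":0},{"dx":0.048,"dy":0.048,"dz":0,"ax":0,"ay":0,"az":0}]';  python3 go.py 0.459,0.012,0.128,4.5; python3 -c "
from h import *
snap('wrist','w9.png')"; python3 potm.py w9
```

```text
pot fit [0.45851445 0.01330653] 4962
wood 1053 [362. 145.] mid [0.461 0.07  0.049]
wood 856 [302. 162.] mid [0.418 0.057 0.051]
wood 750 [285. 209.] mid [0.409 0.026 0.095]
wood 1184 [403. 261.] mid [ 0.509 -0.018  0.049]
orange 1083 [356. 219.] mid [0.465 0.014 0.049]
orange 88 [276. 216.] mid [0.403 0.026 0.093]
red 1283 [421. 190.] mid [0.511 0.041 0.048]
time: 24.9
tool_pos: [0.4567, 0.0609, 0.1289]
tool_rot: [-0.0, 0.999, 0.039, 0.0]
contact_force: [-0.6, -0.5, -0.0]
gripper_width: 0.246
time: 25.52
tool_pos: [0.5028, 0.0156, 0.1261]
tool_rot: [-0.001, 0.999, 0.039, -0.007]
contact_force: [-12.7, 7.4, 3.3]
gripper_width: 0.251
t 25.52 tcp [0.5028 0.0156 0.1261] yaw 4.4 grip 0.25 F [-12.7   7.4   3.3] j6 -0.19 j1 -0.12
  d [-0.0439  0.0002 -0.0013] a [-0.003  0.014 -0.001]
pot fit [0.45945945 0.01337023] 5160
wood 1040 [212. 142.] mid [0.444 0.069 0.049]
wood 936 [268. 154.] mid [0.486 0.065 0.051]
wood 421 [284. 230.] mid [0.501 0.021 0.095]
wood 20 [306. 251.] mid [ 0.52  -0.011  0.044]
orange 1070 [239. 218.] mid [0.466 0.014 0.049]
orange 16 [282. 220.] mid [0.499 0.017 0.056]
orange 102 [290. 236.] mid [0.505 0.021 0.095]
red 1032 [309. 213.] mid [0.519 0.023 0.049]
```

View pics/w9.png

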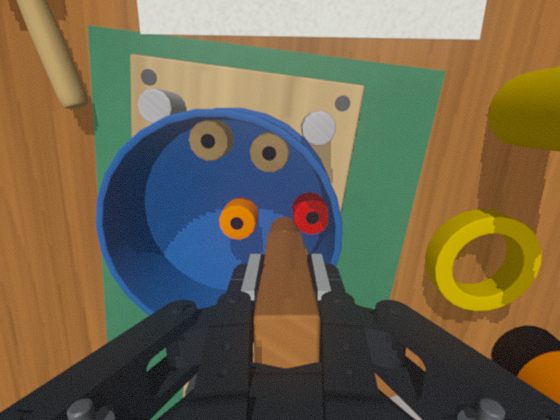

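The beads travel well, the wooden ones are clearly shifted, and forces stay below 15 N. I'll do two more full turns.

```bash

python3 -m handwheel '[{"dx":-0.002,"dy":0.015,"dz":0,"ax":0,"ay":0,"az":0},{"dx":-0.009,"dy":0.028,"dz":0,"ax":0,"ay":0,"az":0},{"dx":-0.02,"dy":0.039,"dz":0,"ax":0,"ay":0,"az":0},{"dx":-0.033,"dy":0.046,"dz":0,"ax":0,"ay":0,"az":0},{"dx":-0.048,"dy":0.048,"dz":0,"ax":0,"ay":0,"az":0}]' | grep -E 'pos|force'
python3 -m handwheel '[{"dx":-0.015,"dy":-0.002,"dz":0,"ax":0,"ay":0,"az":0},{"dx":-0.028,"dy":-0.009,"dz":0,"ax":0,"ay":0,"az":0},{"dx":-0.039,"dy":-0.02,"dz":0,"ax":0,"ay":0,"az":0},{"dx":-0.046,"dy":-0.033,"dz":0,"ax":0,"ay":0,"az":0},{"dx":-0.048,"dy":-0.048,"dz":0,"ax":0,"ay":0,"az":0}]' | grep -E 'pos|force'
python3 -m handwheel '[{"dx":0.002,"dy":-0.015,"dz":0,"ax":0,"ay":0,"az":0},{"dx":0.009,"dy":-0.028,"dz":0,"ax":0,"ay":0,"az":0},{"dx":0.02,"dy":-0.039,"dz":0,"ax":0,"ay":0,"az":0},{"dx":0.033,"dy":-0.046,"dz":0,"ax":0,"ay":0,"az":0},{"dx":0.048,"dy":-0.048,"dz":0,"ax":0,"ay":0,"az":0}]'  | grep -E 'pos|force'
python3 -m handwheel '[{"dx":0.015,"dy":0.002,"dz":0,"ax":0,"ay":0,"az":0},{"dx":0.028,"dy":0.009,"dz":0,"ax":0,"ay":0,"az":0},{"dx":0.039,"dy":0.02,"dz":0,"ax":0,"ay":0,"az":0},{"dx":0.046,"dy":0.033,"dz":0,"ax":0,"ay":0,"az":0},{"dx":0.048,"dy":0.048,"dz":0,"ax":0,"ay":0,"az":0}]' | grep -E 'pos|force'
python3 go.py 0.459,0.012,0.128,4.5
python3 -m handwheel '[{"dx":-0.002,"dy":0.015,"dz":0,"ax":0,"ay":0,"az":0},{"dx":-0.009,"dy":0.028,"dz":0,"ax":0,"ay":0,"az":0},{"dx":-0.02,"dy":0.039,"dz":0,"ax":0,"ay":0,"az":0},{"dx":-0.033,"dy":0.046,"dz":0,"ax":0,"ay":0,"az":0},{"dx":-0.048,"dy":0.048,"dz":0,"ax":0,"ay":0,"az":0}]' | grep -E 'pos|force'
python3 -m handwheel '[{"dx":-0.015,"dy":-0.002,"dz":0,"ax":0,"ay":0,"az":0},{"dx":-0.028,"dy":-0.009,"dz":0,"ax":0,"ay":0,"az":0},{"dx":-0.039,"dy":-0.02,"dz":0,"ax":0,"ay":0,"az":0},{"dx":-0.046,"dy":-0.033,"dz":0,"ax":0,"ay":0,"az":0},{"dx":-0.048,"dy":-0.048,"dz":0,"ax":0,"ay":0,"az":0}]' | grep -E 'pos|force'
python3 -m handwheel '[{"dx":0.002,"dy":-0.015,"dz":0,"ax":0,"ay":0,"az":0},{"dx":0.009,"dy":-0.028,"dz":0,"ax":0,"ay":0,"az":0},{"dx":0.02,"dy":-0.039,"dz":0,"ax":0,"ay":0,"az":0},{"dx":0.033,"dy":-0.046,"dz":0,"ax":0,"ay":0,"az":0},{"dx":0.048,"dy":-0.048,"dz":0,"ax":0,"ay":0,"az":0}]'  | grep -E 'pos|force'
python3 -m handwheel '[{"dx":0.015,"dy":0.002,"dz":0,"ax":0,"ay":0,"az":0},{"dx":0.028,"dy":0.009,"dz":0,"ax":0,"ay":0,"az":0},{"dx":0.039,"dy":0.02,"dz":0,"ax":0,"ay":0,"az":0},{"dx":0.046,"dy":0.033,"dz":0,"ax":0,"ay":0,"az":0},{"dx":0.048,"dy":0.048,"dz":0,"ax":0,"ay":0,"az":0}]' | grep -E 'pos|force'
python3 go.py 0.459,0.012,0.128,4.5
python3 -c "
from h import *
snap('wrist','w10.png');snap('side','side10.png')"; python3 potm.py w10
```

```text
tool_pos: [0.4629, -0.0355, 0.1281]
contact_force: [-0.0, -0.1, -0.5]
tool_pos: [0.411, 0.0093, 0.1286]
contact_force: [0.3, 0.7, 0.8]
tool_pos: [0.4562, 0.0608, 0.1284]
contact_force: [0.2, -0.8, -0.1]
tool_pos: [0.5038, 0.0169, 0.1267]
contact_force: [-7.6, 5.0, 2.1]
t 28.07 tcp [0.5038 0.0169 0.1267] yaw 4.5 grip 0.25 F [-7.6  5.   2.1] j6 -0.20 j1 -0.12
  d [-0.0451  0.0014 -0.0008] a [-0.006  0.011 -0.001]
tool_pos: [0.4627, -0.0368, 0.1291]
contact_force: [0.4, 0.4, -1.1]
tool_pos: [0.4109, 0.0091, 0.1287]
contact_force: [-0.6, -0.4, 0.0]
tool_pos: [0.4558, 0.06, 0.1283]
contact_force: [-4.7, -6.7, 0.7]
tool_pos: [0.5074, 0.0147, 0.1287]
contact_force: [-0.0, 0.1, -0.3]
t 30.57 tcp [0.5074 0.0147 0.1287] yaw 4.5 grip 0.25 F [-0.   0.1 -0.3] j6 -0.20 j1 -0.12
  d [-0.0485 -0.001   0.0007] a [-0.    -0.    -0.001]
pot fit [0.45919103 0.01342597] 5147
wood 766 [286. 201.] mid [0.506 0.034 0.095]
wood 85 [309. 242.] mid [ 0.527 -0.003  0.048]
wood 1102 [208. 281.] mid [ 0.449 -0.046  0.048]
orange 1067 [231. 215.] mid [0.466 0.014 0.049]
orange 117 [282. 212.] mid [0.504 0.034 0.095]
orange 17 [270. 215.] mid [0.498 0.033 0.095]
red 133 [231. 274.] mid [ 0.465 -0.04   0.048]
```

View pics/w10.png

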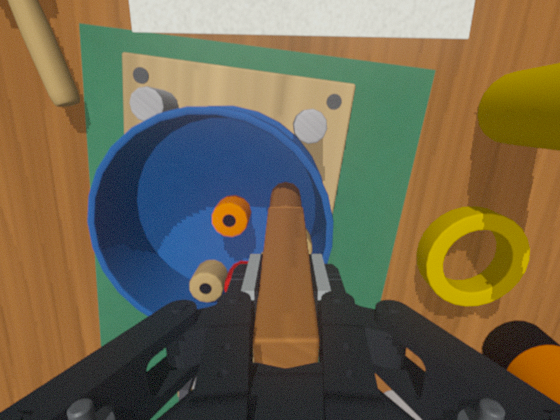

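View pics/side10.png

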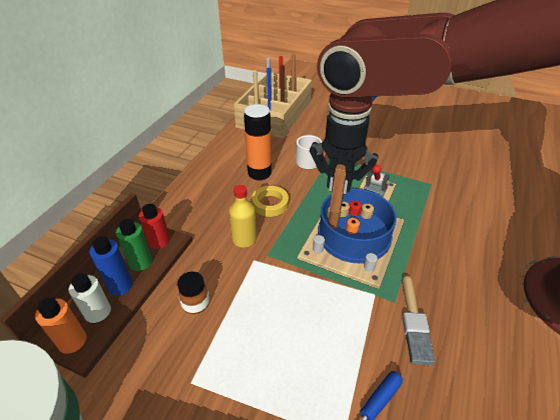

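The stick may have tilted a little in the grip, so I'll measure its lean from this view.

```bash
python3 - <<'E'
from h import *
for n,t in (('w4',(.6535,-.2205)),('w8',(.411,.0091)),('w10',(.5074,.0147))):
    f=load(n);C=cloud(f)
    hsv=cv2.cvtColor(f['image'],cv2.COLOR_BGR2HSV)
    m=np.zeros(hsv.shape[:2],bool); m[180:355,262:312]=1
    m&=(abs(C[...,0]-t[0])<.02)&(abs(C[...,1]-t[1])<.05)
    for z in np.arange(.04,.24,.02):
        P=C[m&(abs(C[...,2]-z)<.008)]
        if len(P)>10: print(n,round(z,2),len(P),(np.median(P,0)[:2]-t).round(4))
E
```

```text
w4 0.04 56 [-0.0135 -0.0243]
w4 0.06 94 [-0.0146 -0.0261]
w4 0.14 158 [0.0016 0.0084]
w4 0.16 176 [0.0016 0.0087]
w4 0.18 247 [0.0015 0.0094]
w4 0.2 382 [0.0019 0.0095]
w4 0.22 552 [0.0018 0.0095]
w8 0.04 120 [-0.0038  0.0203]
w8 0.06 223 [-0.0028  0.0192]
w8 0.08 234 [-0.0019  0.0182]
w8 0.1 423 [-0.0017  0.0167]
w8 0.12 593 [-0.0015  0.0149]
w8 0.14 881 [-0.0008  0.0132]
w8 0.16 1202 [-0.0006  0.0115]
w8 0.18 2468 [-0.0003  0.0092]
w10 0.04 128 [-0.001   0.0254]
w10 0.06 261 [-0.0022  0.0236]
w10 0.08 258 [-0.002   0.0214]
w10 0.1 474 [-0.0017  0.0188]
w10 0.12 658 [-0.0011  0.0158]
w10 0.14 954 [-0.0006  0.0128]
w10 0.16 1306 [-0.0002  0.0099]
w10 0.18 2337 [0.0001 0.0065]
```

The stick leans 7.7° with its foot about 14 mm toward +y. I'll shift the circle 12 mm toward -y and do two more turns, about 5.9 in all.

```bash

python3 -m handwheel '[{"dx":-0.002,"dy":0.017,"dz":0,"ax":0,"ay":0,"az":0},{"dx":-0.009,"dy":0.033,"dz":0,"ax":0,"ay":0,"az":0},{"dx":-0.02,"dy":0.046,"dz":0,"ax":0,"ay":0,"az":0},{"dx":-0.033,"dy":0.056,"dz":0,"ax":0,"ay":0,"az":0},{"dx":-0.048,"dy":0.06,"dz":0,"ax":0,"ay":0,"az":0}]' | grep -E 'pos|force'
python3 -m handwheel '[{"dx":-0.015,"dy":-0.002,"dz":0,"ax":0,"ay":0,"az":0},{"dx":-0.028,"dy":-0.009,"dz":0,"ax":0,"ay":0,"az":0},{"dx":-0.039,"dy":-0.02,"dz":0,"ax":0,"ay":0,"az":0},{"dx":-0.046,"dy":-0.033,"dz":0,"ax":0,"ay":0,"az":0},{"dx":-0.048,"dy":-0.048,"dz":0,"ax":0,"ay":0,"az":0}]' | grep -E 'pos|force'
python3 -m handwheel '[{"dx":0.002,"dy":-0.015,"dz":0,"ax":0,"ay":0,"az":0},{"dx":0.009,"dy":-0.028,"dz":0,"ax":0,"ay":0,"az":0},{"dx":0.02,"dy":-0.039,"dz":0,"ax":0,"ay":0,"az":0},{"dx":0.033,"dy":-0.046,"dz":0,"ax":0,"ay":0,"az":0},{"dx":0.048,"dy":-0.048,"dz":0,"ax":0,"ay":0,"az":0}]'  | grep -E 'pos|force'
python3 -m handwheel '[{"dx":0.015,"dy":0.002,"dz":0,"ax":0,"ay":0,"az":0},{"dx":0.028,"dy":0.009,"dz":0,"ax":0,"ay":0,"az":0},{"dx":0.039,"dy":0.02,"dz":0,"ax":0,"ay":0,"az":0},{"dx":0.046,"dy":0.033,"dz":0,"ax":0,"ay":0,"az":0},{"dx":0.048,"dy":0.048,"dz":0,"ax":0,"ay":0,"az":0}]' | grep -E 'pos|force'
python3 go.py 0.459,0.012,0.128,4.5
python3 -m handwheel '[{"dx":-0.002,"dy":0.015,"dz":0,"ax":0,"ay":0,"az":0},{"dx":-0.009,"dy":0.028,"dz":0,"ax":0,"ay":0,"az":0},{"dx":-0.02,"dy":0.039,"dz":0,"ax":0,"ay":0,"az":0},{"dx":-0.033,"dy":0.046,"dz":0,"ax":0,"ay":0,"az":0},{"dx":-0.048,"dy":0.048,"dz":0,"ax":0,"ay":0,"az":0}]' | grep -E 'pos|force'
python3 -m handwheel '[{"dx":-0.015,"dy":-0.002,"dz":0,"ax":0,"ay":0,"az":0},{"dx":-0.028,"dy":-0.009,"dz":0,"ax":0,"ay":0,"az":0},{"dx":-0.039,"dy":-0.02,"dz":0,"ax":0,"ay":0,"az":0},{"dx":-0.046,"dy":-0.033,"dz":0,"ax":0,"ay":0,"az":0},{"dx":-0.048,"dy":-0.048,"dz":0,"ax":0,"ay":0,"az":0}]' | grep -E 'pos|force'
python3 -m handwheel '[{"dx":0.002,"dy":-0.015,"dz":0,"ax":0,"ay":0,"az":0},{"dx":0.009,"dy":-0.028,"dz":0,"ax":0,"ay":0,"az":0},{"dx":0.02,"dy":-0.039,"dz":0,"ax":0,"ay":0,"az":0},{"dx":0.033,"dy":-0.046,"dz":0,"ax":0,"ay":0,"az":0},{"dx":0.048,"dy":-0.048,"dz":0,"ax":0,"ay":0,"az":0}]'  | grep -E 'pos|force'
python3 -m handwheel '[{"dx":0.015,"dy":0.002,"dz":0,"ax":0,"ay":0,"az":0},{"dx":0.028,"dy":0.009,"dz":0,"ax":0,"ay":0,"az":0},{"dx":0.039,"dy":0.02,"dz":0,"ax":0,"ay":0,"az":0},{"dx":0.046,"dy":0.033,"dz":0,"ax":0,"ay":0,"az":0},{"dx":0.048,"dy":0.048,"dz":0,"ax":0,"ay":0,"az":0}]' | grep -E 'pos|force'
python3 go.py 0.459,0.012,0.128,4.5
python3 -c "
from h import *
snap('wrist','w11.png');snap('side','side11.png')"; python3 potm.py w11
```

```text
tool_pos: [0.4628, -0.0481, 0.1285]
contact_force: [-0.3, 1.9, -0.8]
tool_pos: [0.4124, -0.0042, 0.1296]
contact_force: [-0.9, 0.1, 0.4]
tool_pos: [0.4572, 0.0487, 0.1283]
contact_force: [0.6, -0.2, -1.4]
tool_pos: [0.5082, 0.0026, 0.1285]
contact_force: [-0.4, -0.3, -1.4]
t 33.17 tcp [0.5082 0.0026 0.1285] yaw 4.5 grip 0.25 F [-0.4 -0.3 -1.4] j6 -0.22 j1 -0.14
  d [-0.0483 -0.0132  0.0005] a [ 0.     0.    -0.001]
tool_pos: [0.4633, -0.0478, 0.1287]
contact_force: [1.0, 6.8, 0.7]
tool_pos: [0.4173, -0.0041, 0.132]
contact_force: [10.3, 1.7, -0.2]
tool_pos: [0.4568, 0.0484, 0.128]
contact_force: [-1.1, -2.3, -0.5]
tool_pos: [0.5082, 0.0026, 0.1286]
contact_force: [-0.6, -0.1, -1.0]
t 35.67 tcp [0.5082 0.0026 0.1286] yaw 4.5 grip 0.25 F [-0.6 -0.1 -1. ] j6 -0.22 j1 -0.14
  d [-0.0483 -0.0132  0.0006] a [ 0.     0.    -0.001]
pot fit [0.45887396 0.01323173] 5847
wood 1165 [286. 191.] mid [0.507 0.028 0.095]
wood 1325 [144. 195.] mid [0.4   0.012 0.049]
wood 196 [254. 250.] mid [ 0.485 -0.028  0.047]
wood 1124 [214. 268.] mid [ 0.454 -0.046  0.049]
orange 922 [231. 201.] mid [0.466 0.014 0.049]
red 1176 [169. 245.] mid [ 0.418 -0.029  0.049]
```

View pics/w11.png

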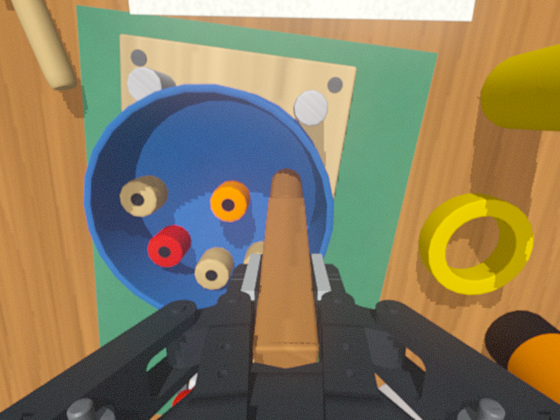

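View pics/side11.png

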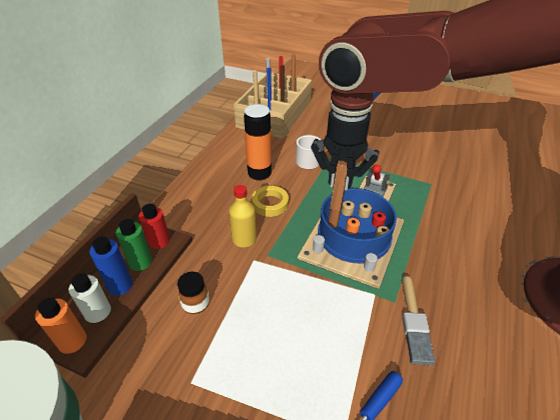

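The beads are all well shifted: wood at (0.400,0.012), (0.485,-0.028) and (0.454,-0.046). The lever is still locked. Lifting the stick and measuring its lean.

```bash
python3 -m handwheel '[{"dx":-0.01,"dy":0,"dz":-0.02,"ax":0,"ay":0,"az":0},{"dx":-0.01,"dy":0,"dz":-0.05,"ax":0,"ay":0,"az":0},{"dx":-0.01,"dy":0,"dz":-0.08,"ax":0,"ay":0,"az":0},{"dx":-0.01,"dy":0,"dz":-0.11,"ax":0,"ay":0,"az":0},{"dx":-0.01,"dy":0,"dz":-0.11,"ax":0,"ay":0,"az":0}]'
cat > lean.py <<'E'
from h import *
import sys
t=manip.state()['tool_pos'][:2]; tz=manip.state()['tool_pos'][2]
f=snap('wrist',sys.argv[1]+'.png');C=cloud(f)
m=np.zeros(C.shape[:2],bool); m[100:355,255:318]=1
m&=(abs(C[...,0]-t[0])<.03)&(abs(C[...,1]-t[1])<.06)&(C[...,2]>tz-.11)
P=C[m]; 
for z in np.arange(tz-.1,tz+.05,.02):
    Q_=P[abs(P[:,2]-z)<.008]
    if len(Q_)>20: print(round(z-tz,2),len(Q_),(np.median(Q_,0)[:2]-t).round(4))
print('lowest',P[:,2].min()-tz)
E
python3 lean.py w12; python3 go.py 0.6535,-0.2205,0.235
```

```text
time: 36.4
tool_pos: [0.4991, 0.0028, 0.2415]
tool_rot: [0.0, 0.999, 0.039, 0.003]
contact_force: [-0.8, -0.5, -0.9]
gripper_width: 0.25
-0.08 245 [-0.0022  0.0354]
-0.06 334 [-0.0019  0.0307]
-0.04 387 [-0.0016  0.0268]
-0.02 635 [-0.0013  0.0223]
-0.0 934 [-0.0011  0.0172]
0.02 1477 [-0.0007  0.0122]
0.04 2167 [-0.0004  0.0074]
lowest -0.08848286739696337
t 36.45 tcp [0.4981 0.0029 0.2392] yaw 4.5 grip 0.25 F [-0.6  0.8 -0.9] j6 -0.22 j1 -0.14
  d [0.1375 0.2348 0.0046] a [0. 0. 0.]
```

The lean has grown to 13°, foot toward +y. I'll tilt the tool by 0.23 rad on the way so the stick hangs straight.

```bash
python3 -m handwheel '[{"dx":0.02,"dy":0.03,"dz":0,"ax":-0.05,"ay":0,"az":0},{"dx":0.05,"dy":0.08,"dz":0,"ax":-0.1,"ay":0,"az":0},{"dx":0.08,"dy":0.13,"dz":0,"ax":-0.15,"ay":0,"az":0},{"dx":0.11,"dy":0.185,"dz":0,"ax":-0.19,"ay":0,"az":0},{"dx":0.137,"dy":0.239,"dz":0,"ax":-0.23,"ay":0,"az":0}]'; python3 -m handwheel '[{"dx":0,"dy":0,"dz":0,"ax":0,"ay":0,"az":0},{"dx":0,"dy":0,"dz":0,"ax":0,"ay":0,"az":0}]'; python3 lean.py w13; python3 go.py 0.6535,-0.2245,0.102; python3 -c "
from h import *
snap('side','side13.png')"
```

```text
time: 37.08
tool_pos: [0.653, -0.2258, 0.2353]
tool_rot: [0.114, 0.993, 0.039, 0.003]
contact_force: [0.2, 1.0, -1.0]
gripper_width: 0.25
time: 37.33
tool_pos: [0.652, -0.2241, 0.2359]
tool_rot: [0.114, 0.993, 0.039, 0.003]
contact_force: [-0.6, 0.5, -0.3]
gripper_width: 0.246
-0.08 286 [-0.0013  0.0173]
-0.06 315 [-0.0013  0.0172]
-0.04 466 [-0.0011  0.0176]
-0.02 650 [-0.001   0.0173]
-0.0 1018 [-0.001   0.0169]
0.02 1513 [-0.0008  0.0167]
0.04 2179 [-0.0007  0.0164]
lowest -0.09258444025830562
t 37.38 tcp [ 0.6521 -0.2237  0.2368] yaw 4.5 grip 0.25 F [-0.3 -0.2  0.6] j6 -0.40 j1 -0.35
  d [ 0.0016 -0.0297  0.1315] a [0. 0. 0.]
```

View pics/w13.png

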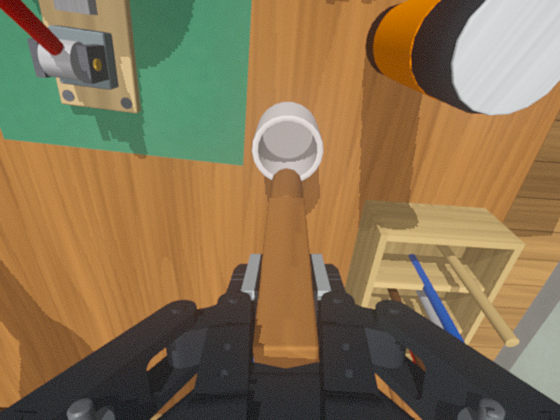

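View pics/side13.png

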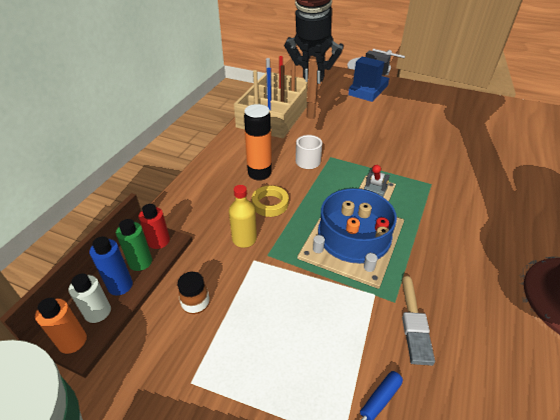

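The stick hangs plumb above the jar. Inserting.

```bash
python3 -m handwheel '[{"dx":0.001,"dy":-0.006,"dz":0.035,"ax":0,"ay":0,"az":0},{"dx":0.001,"dy":-0.013,"dz":0.065,"ax":0,"ay":0,"az":0},{"dx":0.001,"dy":-0.02,"dz":0.095,"ax":0,"ay":0,"az":0},{"dx":0.001,"dy":-0.025,"dz":0.118,"ax":0,"ay":0,"az":0},{"dx":0.001,"dy":-0.027,"dz":0.13,"ax":0,"ay":0,"az":0}]'; python3 -m handwheel '[{"dx":0,"dy":0,"dz":0,"ax":0,"ay":0,"az":0},{"dx":0,"dy":0,"dz":0,"ax":0,"ay":0,"az":0}]'; python3 go.py 0.6535,-0.2265,0.1
```

```text
time: 38.05
tool_pos: [0.6535, -0.227, 0.1043]
tool_rot: [0.114, 0.993, 0.039, 0.004]
contact_force: [0.8, 0.6, -0.0]
gripper_width: 0.249
time: 38.3
tool_pos: [0.6553, -0.2282, 0.1075]
tool_rot: [0.115, 0.993, 0.039, 0.006]
contact_force: [0.4, 0.2, 0.2]
gripper_width: 0.248
t 38.30 tcp [ 0.6553 -0.2282  0.1075] yaw 4.5 grip 0.25 F [0.4 0.2 0.2] j6 -0.36 j1 -0.36
  d [-0.0017 -0.0035  0.0069] a [0. 0. 0.]
```

```bash
python3 -m handwheel '[{"dx":-0.001,"dy":-0.002,"dz":0.006,"ax":0,"ay":0,"az":0},{"dx":-0.001,"dy":-0.002,"dz":0.007,"ax":0,"ay":0,"az":0},{"dx":-0.001,"dy":-0.002,"dz":0.007,"ax":0,"ay":0,"az":0}]'; python3 lean.py w14; python3 -m handwheel '[{"dx":0,"dy":0,"dz":0,"ax":0,"ay":0,"az":0},{"dx":0,"dy":0,"dz":0,"ax":0,"ay":0,"az":0},{"dx":0,"dy":0,"dz":0,"ax":0,"ay":0,"az":0},{"dx":0,"dy":0,"dz":0,"ax":0,"ay":0,"az":0},{"dx":0,"dy":0,"dz":0,"ax":0,"ay":0,"az":0}]' 0;  python3 -c "
from h import *
snap('side','side14.png')"
```

```text
time: 38.67
tool_pos: [0.6537, -0.2277, 0.0995]
tool_rot: [0.115, 0.993, 0.039, 0.005]
contact_force: [-0.8, 1.1, 4.3]
gripper_width: 0.248
-0.1 2758 [-0.0045  0.0449]
-0.08 891 [-0.0022  0.0339]
-0.06 1149 [-0.0016  0.0182]
-0.04 1837 [-0.0021  0.0367]
-0.02 658 [-0.001   0.0173]
0.0 1014 [-0.001  0.017]
0.02 1538 [-0.001   0.0167]
0.04 2185 [-0.0008  0.0165]
lowest -0.1024299538828658
time: 39.35
tool_pos: [0.6532, -0.2276, 0.0984]
tool_rot: [0.115, 0.993, 0.039, 0.004]
contact_force: [0.0, 0.4, 0.2]
gripper_width: 1.001
```

View pics/side14.png

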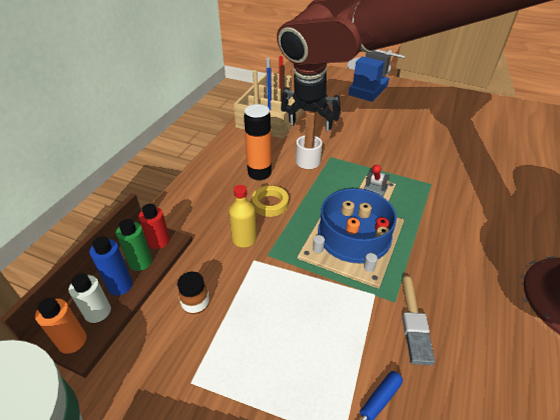

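Stick released and standing in the jar at (310,140). Retreating straight up, then levelling the tool.

```bash
python3 -m handwheel '[{"dx":0,"dy":0.006,"dz":-0.03,"ax":0,"ay":0,"az":0},{"dx":0,"dy":0.015,"dz":-0.07,"ax":0,"ay":0,"az":0},{"dx":0,"dy":0.025,"dz":-0.11,"ax":0,"ay":0,"az":0},{"dx":0,"dy":0.034,"dz":-0.15,"ax":0,"ay":0,"az":0},{"dx":0,"dy":0.034,"dz":-0.15,"ax":0.1,"ay":0,"az":0}]' 0; python3 go.py 0.5,-0.05,0.25,-3;python3 -c "
from h import *
snap('side','side15.png');snap('top','top15.png')"; python3 stick.py top15
```

```text
time: 40.02
tool_pos: [0.6553, -0.2257, 0.2584]
tool_rot: [0.065, 0.997, 0.04, 0.007]
contact_force: [-0.0, 0.0, 0.2]
gripper_width: 1.001
t 40.02 tcp [ 0.6553 -0.2257  0.2584] yaw 4.6 grip 1.00 F [-0.   0.   0.2] j6 -0.46 j1 -0.39
  d [-0.1408 -0.187  -0.0174] a [ 0.131 -0.017  0.132]
maxz 0.5854318084414237
jar (654.3926391601562, -214.32754516601562) 34.66142654418945
```

View pics/side15.png

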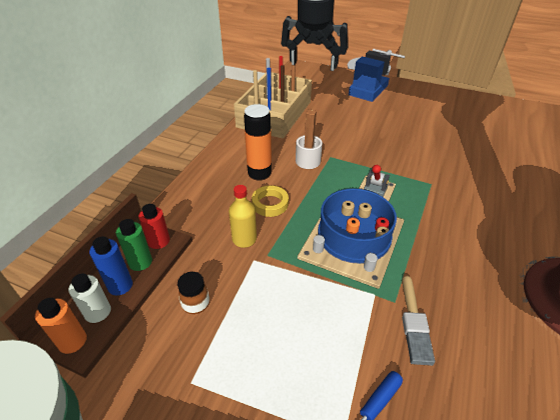

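The stick stands upright in the jar. Next the lever goes back: closed fingers, pushing from the pot side.

```bash
python3 -m handwheel '[{"dx":-0.03,"dy":-0.035,"dz":0,"ax":0.05,"ay":-0.005,"az":0.05},{"dx":-0.06,"dy":-0.07,"dz":0,"ax":0.1,"ay":-0.01,"az":0.1},{"dx":-0.1,"dy":-0.11,"dz":0,"ax":0.131,"ay":-0.017,"az":0.132},{"dx":-0.14,"dy":-0.14,"dz":-0.01,"ax":0.131,"ay":-0.017,"az":0.132},{"dx":-0.18,"dy":-0.165,"dz":-0.015,"ax":0.131,"ay":-0.017,"az":0.132}]' 255; python3 -m handwheel '[{"dx":0,"dy":0,"dz":0,"ax":0,"ay":0,"az":0}]'; python3 go.py 0.4535,-0.068,0.16,-3 0.4535,-0.068,0.107,-3
```

```text
time: 40.75
tool_pos: [0.459, -0.0745, 0.2446]
tool_rot: [0.0, 1.0, -0.027, -0.005]
contact_force: [0.8, 0.7, 1.1]
gripper_width: 0.003
time: 40.88
tool_pos: [0.4585, -0.0741, 0.2444]
tool_rot: [0.0, 1.0, -0.027, -0.005]
contact_force: [0.5, -0.2, -0.9]
gripper_width: -0.004
t 40.88 tcp [ 0.4585 -0.0741  0.2444] yaw -3.1 grip -0.00 F [ 0.5 -0.2 -0.9] j6 -0.27 j1 -0.32
  d [-0.0045 -0.0059  0.0845] a [ 0.     0.009 -0.001]
t 40.88 tcp [ 0.4585 -0.0741  0.2444] yaw -3.1 grip -0.00 F [ 0.5 -0.2 -0.9] j6 -0.27 j1 -0.32
  d [-0.004  -0.0059  0.1375] a [ 0.     0.009 -0.001]
```

```bash
python3 - <<'E'
from h import *
f=snap('side','side16.png');C=cloud(f)
m=mask(f,(0,150,80),(8,255,255),(360,155,400,190))|mask(f,(172,150,80),(180,255,255),(360,155,400,190))
P=C[m>0];P=P[abs(P[:,1]+.11)<.04];print(len(P),np.median(P,0),P.min(0),P.max(0))
f=load('w13')
E
```

```text
88 [ 0.44924555 -0.1038874   0.11636832] [ 0.44207868 -0.13915744  0.0636088 ] [ 0.46057483 -0.09581209  0.12591346]
```

```bash
python3 -m handwheel '[{"dx":-0.006,"dy":-0.008,"dz":0.04,"ax":0,"ay":0,"az":0},{"dx":-0.006,"dy":-0.01,"dz":0.08,"ax":0,"ay":0,"az":0},{"dx":-0.006,"dy":-0.01,"dz":0.11,"ax":0,"ay":0,"az":0},{"dx":-0.006,"dy":-0.01,"dz":0.138,"ax":0,"ay":0,"az":0},{"dx":-0.006,"dy":-0.01,"dz":0.138,"ax":0,"ay":0,"az":0}]'; python3 -m handwheel '[{"dx":0,"dy":0.015,"dz":0,"ax":0,"ay":0,"az":0},{"dx":0,"dy":0.03,"dz":0,"ax":0,"ay":0,"az":0},{"dx":0,"dy":0.045,"dz":0,"ax":0,"ay":0,"az":0},{"dx":0,"dy":0.06,"dz":0,"ax":0,"ay":0,"az":0},{"dx":0,"dy":0.075,"dz":0,"ax":0,"ay":0,"az":0}]'; python3 go.py 0.4485,-0.195,0.107,-3;python3 -c "
from h import *
snap('side','side17.png')"
```

```text
time: 41.55
tool_pos: [0.4527, -0.0648, 0.1048]
tool_rot: [-0.001, 1.0, -0.028, -0.007]
contact_force: [-0.7, 0.2, -0.8]
gripper_width: 0.004
time: 42.18
tool_pos: [0.4503, -0.1414, 0.1083]
tool_rot: [-0.0, 1.0, -0.028, -0.004]
contact_force: [0.5, 1.7, 1.2]
gripper_width: 0.001
t 42.17 tcp [ 0.4503 -0.1414  0.1083] yaw -3.2 grip 0.00 F [0.5 1.7 1.2] j6 -0.40 j1 -0.46
  d [0.0012 0.0537 0.0013] a [-0.     0.008 -0.003]
```

View pics/side17.png

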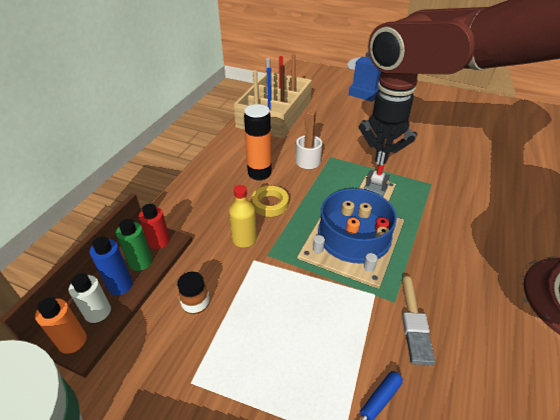

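The lever is following the fingers. Continue.

```bash
python3 -m handwheel '[{"dx":0.001,"dy":0.012,"dz":0,"ax":0,"ay":0,"az":0},{"dx":0.001,"dy":0.024,"dz":0,"ax":0,"ay":0,"az":0},{"dx":0.001,"dy":0.036,"dz":0,"ax":0,"ay":0,"az":0},{"dx":0.001,"dy":0.046,"dz":0,"ax":0,"ay":0,"az":0},{"dx":0.001,"dy":0.046,"dz":0,"ax":0,"ay":0,"az":0}]'; python3 -m handwheel '[{"dx":0,"dy":0.004,"dz":0,"ax":0,"ay":0,"az":0},{"dx":0,"dy":0.007,"dz":0,"ax":0,"ay":0,"az":0},{"dx":0,"dy":0.007,"dz":0,"ax":0,"ay":0,"az":0}]'; python3 go.py 0.4485,-0.2,0.107,-3
```

```text
time: 42.85
tool_pos: [0.4486, -0.1861, 0.1078]
tool_rot: [-0.001, 1.0, -0.028, -0.004]
contact_force: [-1.1, 4.8, -0.1]
gripper_width: 0.002
time: 43.22
tool_pos: [0.4485, -0.1871, 0.1075]
tool_rot: [-0.008, 1.0, -0.027, -0.005]
contact_force: [1.1, 23.0, 6.7]
gripper_width: 0.002
t 43.23 tcp [ 0.4485 -0.1871  0.1075] yaw -3.1 grip 0.00 F [ 1.1 23.   6.7] j6 -0.50 j1 -0.55
  d [0.0007 0.0129 0.0003] a [-0.015  0.009 -0.002]
```

23 N, so it's at the stop. Back off, go up, and check.

```bash
python3 -m handwheel '[{"dx":0,"dy":-0.02,"dz":0,"ax":0,"ay":0,"az":0},{"dx":0,"dy":-0.035,"dz":-0.01,"ax":0,"ay":0,"az":0},{"dx":0,"dy":-0.035,"dz":-0.07,"ax":0,"ay":0,"az":0},{"dx":0,"dy":-0.035,"dz":-0.13,"ax":0,"ay":0,"az":0},{"dx":0,"dy":-0.035,"dz":-0.16,"ax":0,"ay":0,"az":0}]'; python3 -m handwheel '[{"dx":-0.02,"dy":-0.06,"dz":0,"ax":0,"ay":0,"az":0},{"dx":-0.03,"dy":-0.12,"dz":0,"ax":0,"ay":0,"az":0},{"dx":-0.04,"dy":-0.18,"dz":0,"ax":0,"ay":0,"az":0},{"dx":-0.04,"dy":-0.24,"dz":0,"ax":0,"ay":0,"az":0},{"dx":-0.04,"dy":-0.30,"dz":0,"ax":0,"ay":0,"az":0}]' ; python3 -m handwheel '[{"dx":0,"dy":-0.06,"dz":0,"ax":0,"ay":0,"az":0},{"dx":0,"dy":-0.12,"dz":0,"ax":0,"ay":0,"az":0},{"dx":0,"dy":-0.18,"dz":0,"ax":0,"ay":0,"az":0},{"dx":0,"dy":-0.18,"dz":0,"ax":0,"ay":0,"az":0},{"dx":0,"dy":-0.18,"dz":0,"ax":0,"ay":0,"az":0}]' ; python3 - <<'E'
from h import *
for n in('top','side'):
    f=snap(n,n+'20.png');C=cloud(f)
    m=((cv2.cvtColor(f['image'],cv2.COLOR_BGR2HSV)[...,0]<8)|(cv2.cvtColor(f['image'],cv2.COLOR_BGR2HSV)[...,0]>172))&(cv2.cvtColor(f['image'],cv2.COLOR_BGR2HSV)[...,1]>150)
    m&=(abs(C[...,0]-.45)<.03)&(C[...,1]<-.1)&(C[...,1]>-.26)&(C[...,2]>.06)
    P=C[m];i=np.argsort(-P[:,2])[:len(P)//4];print(n,len(P),P[i].mean(0).round(4),P.min(0).round(3))
E
python3 potm.py top20; python3 potm.py side20; python3 stick.py top20
```

```text
time: 43.85
tool_pos: [0.4528, -0.1589, 0.2735]
tool_rot: [0.002, 1.0, -0.027, -0.001]
contact_force: [0.1, 0.2, 0.1]
gripper_width: 0.002
time: 44.48
tool_pos: [0.428, 0.1454, 0.2698]
tool_rot: [-0.0, 1.0, -0.027, -0.002]
contact_force: [0.6, 0.3, -0.8]
gripper_width: -0.002
time: 45.1
tool_pos: [0.4379, 0.3233, 0.269]
tool_rot: [-0.0, 1.0, -0.027, -0.004]
contact_force: [-0.7, -1.6, -0.1]
gripper_width: -0.001
top 204 [ 0.449  -0.2072  0.1246] [ 0.44  -0.215  0.067]
side 82 [ 0.4419 -0.2052  0.1223] [ 0.436 -0.21   0.071]
pot fit [0.45976564 0.01199633] 606
wood 123 [319. 281.] mid [ 0.491 -0.038  0.052]
wood 119 [323. 299.] mid [ 0.455 -0.045  0.053]
wood 126 [295. 324.] mid [0.401 0.013 0.052]
orange 112 [296. 293.] mid [0.466 0.014 0.052]
red 125 [308. 321.] mid [ 0.407 -0.013  0.051]
pot fit [0.45443476 0.01164314] 119
red 19 [384. 219.] mid [ 0.403 -0.022  0.052]
maxz 0.16229569226805607
0.075 42 [ 0.6488 -0.2147  0.0848] rect [ 648.5 -215.8] [29.3 14.6] 51.0
0.095 48 [ 0.65   -0.2136  0.105 ] rect [ 648.9 -214.6] [28.5 14.9] 46.5
0.115 47 [ 0.6488 -0.2153  0.1249] rect [ 648.7 -215.2] [29.5 15. ] 49.1
0.135 37 [ 0.6497 -0.2132  0.1414] rect [ 649.3 -214.5] [28.6 14.3] 46.4
0.15 129 [ 0.6536 -0.2195  0.1563] rect [ 654.1 -220.1] [21.7 22.3] 5.4
jar (653.9603881835938, -220.60418701171875) 35.23707580566406
```

View pics/top20.png

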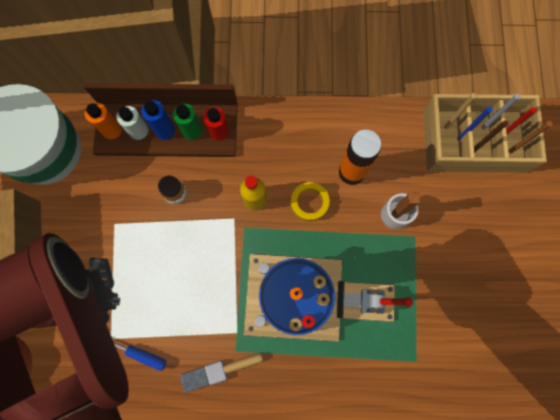

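View pics/side20.png

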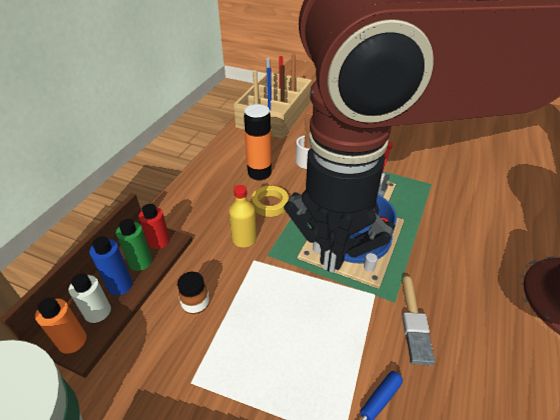

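In the top view the beads are in the pot, the stick is in the jar and the bottles look undisturbed. I'll compare the lever and the bystanders numerically with the start.

```bash
python3 - <<'E'
from h import *
for n in('top0','top20'):
    f=load(n);C=cloud(f);hsv=cv2.cvtColor(f['image'],cv2.COLOR_BGR2HSV)
    m=((hsv[...,0]<8)|(hsv[...,0]>172))&(hsv[...,1]>150)
    m[:,:365]=0;m[:,425:]=0;m[:280]=0;m[320:]=0
    v,u=np.nonzero(m);P=C[m];i=np.argsort(-P[:,2])[:len(P)//4]
    s=m&(C[...,2]>.06);Q=C[s];k=np.polyfit(Q[:,1],Q[:,2],1)
    print(n,len(u),u.max(),np.percentile(u,97),u.mean(),P[i].mean(0).round(4), 'slope deg',np.degrees(np.arctan(k[0])))
    hz=C[...,2]
    for nm,(u0,v0,u1,v1),a,b in (('glue',(235,170,275,215),.05,.2),('spray',(335,120,390,190),.05,.25),('tape',(285,175,335,225),.018,.04),('paint',(150,170,190,210),.05,.1)):
        P=C[v0:v1,u0:u1].reshape(-1,3);P=P[(P[:,2]>a)&(P[:,2]<b)];print('  ',nm,np.median(P,0).round(3))
E
```

```text
top0 210 411 410.0 396.6047619047619 [ 0.4494 -0.2051  0.1263] slope deg -54.299242064679156
   glue [0.676 0.107 0.104]
   spray [ 0.74  -0.113  0.182]
   tape [ 0.679 -0.019  0.024]
   paint [0.697 0.297 0.07 ]
top20 205 412 410.88 396.69268292682926 [ 0.4484 -0.2024  0.1424] slope deg 59.639546685145476
   glue [0.676 0.107 0.105]
   spray [ 0.74  -0.113  0.182]
   tape [ 0.678 -0.019  0.024]
   paint [0.696 0.297 0.07 ]
```

The lever matches its start (ball edge at column 412, against 411), and the bystanders are within 1 mm. Handing in.

```bash
python3 -c "
from plant import manip
print(manip.job_done()); print(manip.state()['time'])"
```

```text
the job is handed in; nothing more can be done
None
the job is handed in; nothing more can be done
```

I locked the lever, put both coloured beads present (one red, one orange) in the pot, and stirred about 5.9 turns with the foot low. The stick is back in its jar, the lever is flipped fully back, and the job is handed in at about 45 s. No verdict is reported.

- **Pot and beads:** the last top view shows all five beads in the pot, which sits at (0.460, 0.012). Every wooden bead is more than 20 mm from any starting spot.
- **Stick:** it stands upright in the jar, within 2 mm of the jar's axis.
- **Lever:** its ball is within 1 px of where it was at the start, so it is fully free.
- **Bottles, can and tape:** all are within 1 mm of their starting places.

- **Stick lean:** it slipped to a lean of about 13° in the grip while stirring. I shifted the stirring circle for this, then tilted the tool so the stick went back into the jar straight.
- **Bead squeezing:** contact force reached about 15 N at times, when a bead was caught between the stick and the pot wall.
- **Disagreeing checks:** a line fit to the lever's depth points gave a nonsensical slope in the last picture, which I put down to noise because the pixel comparison was clear. The last side view was mostly blocked by the arm, so the final pot check rests on the top view.

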